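# Open the drop-front glaze cabinet on its supports and bring the blue jar round

## Task

Open up the small plywood glaze cabinet and bring its blue jar to the front. First pull both wooden flap supports all the way out; then tip the drop-front flap forward, let go of it half-way, where its stays hold it, so that you can take it another way, and lower it gently, without letting it drop, until it lies on both supports. Turn the carousel inside until the blue jar faces the front, and leave the things round the cabinet alone.

Things in the scene. Friction and masses are not known exactly. Their poses are not given: they have to be found in the camera images.
- cabinet: open-topped plywood cabinet fixed on the bench, 224 wide, 228 deep, 185 mm high at its 12 mm cheeks, 208 at the back. Origin: on the bench top, under the middle of its front; x points to its back, y to its left seen from the front, z up; it faces -x, roughly to the robot. Offsets below are in this frame. Deck inside 111 mm high; below it, between the supports, a pigeonhole with stored tiles
- support_left (a joint): slide-out flap support on the left (y = +84 mm): a wooden bar 16 wide, 30 high, its top 98.5 mm above the bench. 0 = pushed in, grows as it is pulled out along the cabinet's -x, 0.095 m = fully out against its stop. It stays where it is left; it takes about 3 N
- support_right (a joint): the same on the right (y = -84 mm)
- support_left_knob (a point): middle of the dark turned knob on the end of the left support: bead 22 mm thick, 20 long, on a thinner neck, 83.5 mm above the bench; 34 mm in front of the cabinet's front when the support is in. The upright flap rises right behind it from 100 mm above the bench, so a hand from above must lean back (25 to 45 degrees) to reach it
- support_right_knob (a point): the same on the right support
- flap (a joint): drop-front panel 224 wide, 125 high, 12 mm thick, 0.36 kg, hinged at its bottom. 0 = shut, upright; opens forward and down (top towards the cabinet's -x); level at 1.57 rad, on both supports 1.57 to 1.60. Friction stays hold it where it is left up to 0.8 rad (1 to 2 N at its edge turn it); beyond about 0.95 it falls if not held. With the supports in it would fall past level
- flap_hinge (a point): middle of the hinge line, which runs along the cabinet's y through (0, 0, 100 mm): the outer bottom edge of the flap. It does not move. Shut, the flap takes up x = 0 to 12 mm
- flap_edge (a point): middle of the flap's free edge (top edge when shut): 125 mm from the hinge line, in the middle of the 12 mm thickness (6 mm from its outer face). Free space behind it when shut: 33 mm to the nearest jar
- flap_hole (a point): middle of the hand hole through the flap, 96 mm wide along the edge, 34 mm high, 86 mm from the hinge line. Between it and the free edge runs a strip 22 mm wide, 12 thick (its middle 114 mm from the hinge line), to be pinched with one finger through the hole and one beyond the edge, from the inner side, which is the upper side once the flap leans forward
- carousel (a joint): round wooden carousel, 170 mm across, top 127 mm above the bench, axis upright at x = 120, y = 0 mm. 0 = blue jar exactly at the front; grows counter-clockwise from above (blue jar goes to the right side). 0.8 N at the rim turns it; it stays where left. Three jars, to 76 mm tall, 53 to 61 thick, are clipped on 45 mm from the axis: blue (black lid), orange-brown (white lid), dark brown (red lid)
- carousel_axis (a point): centre of the carousel's top face; it does not move
- blue_jar_top (a point): middle of the black lid of the blue jar on the carousel, 204 mm above the bench
- peg_c (a point): one of three upright turning pegs on the carousel's rim, half-way between the jars, 77 mm from the axis: 10 mm thick, from 127 to 184 mm above the bench; this point is on the peg's axis, 170 mm above the bench. Seen from above it stands 60 degrees clockwise from the blue jar; the others stand 60 degrees counter-clockwise from it and opposite it
- jar_celadon: loose bystander: pale green jar with a black lid, 65 mm thick, 62 mm high, origin under its middle
- labels: loose bystander: white roll lying flat, 60 mm in diameter, 26 mm high, origin under its middle
- green_tile: loose bystander: tile 72 x 48 x 9 mm, half green, lying flat in front of the cabinet, origin under its middle

How it is judged:
By the outcome, as a careful person would: the job done as asked, in the order asked, and still so for the second after the job is handed in, with the robot touching nothing.
It also fails if it takes over 72 s, if anything falls off the work surface, if the arm or the gripper's body presses on something with over 40 N, if the wrist force passes 120 N, or if a joint passes its speed limit or range.

## Robot

A 7-joint arm with a two-finger parallel gripper is mounted at the origin on a cart in front of the work surface, level with it; the furniture and walls round the work are solid. World frame = base frame: x ahead of the robot, y to its left, z up, the work surface at z = 0. Lengths are in m, angles in rad, forces in N, time in s.
With the tool pointing down it reaches from about 0.4 to 0.875 m from the base axis. Payload 6.5 kg.
Tool frame: the origin (TCP) lies at the very end of the fingers, on their centre line; the grasp point (between the pads) lies 19 mm behind it (bot.tcp_to_grasp is the distance from the TCP to the grasp point, in m); y points along the fingers, z is the direction in which the jaws open and shut, and the axes are right-handed (so a half turn about y gives the same grasp; the last joint's range is limited). The gripper opens to 85 mm and grips with 20 to 120 N. Pads are 22 mm wide; open, the fingers measure 114 mm over their backs; the gripper's body (76 mm by 85 mm) begins 54 mm behind the grasp point. The pads swing forward as they close: fully open they stand 13 mm farther back than shut.
Start: joints at [-1.277, 0.536, -0.004, 1.538, 0.003, 1.067, -0.071], TCP at [0.229, 0.608, 0.231] pointing down, gripper open.
Joint ranges: [-2.7, 2.7], [-0.37, 2.16], [-1.27, 1.26], [0.24, 2.4], [-1.31, 4.45], [0.19, 1.91], [-2.76, 2.76]. Speed limits (rad/s): [2.39, 2.39, 3.14, 3.14, 3.14, 3.14, 3.14].

## Interface

Orientations are given as [roll, pitch, yaw] about the fixed x, y, z axes, in that order (R = Rz(yaw) Ry(pitch) Rx(roll)).
In Python, from rig import bot, grab_frame gives the robot as it stands.
- The arm moves only by the tool apply_moves, never from a script. Its argument "deltas" is a list of rows, each a list of 7 numbers: the shift along the tool's x, y, z in cm, then the turn, a rotation vector about the tool's x, y, z in rad, then the closure, from 0 (fully open) to 1 (shut). A call has 1 to 10 rows; each row is the pose to reach, as a shift and turn from the pose measured when the call began, along the tool's axes at that moment; what a row does not reach only later rows make up. A row lasts 1/8 s, in which the tool goes at most 62.5 mm and 10.7 degrees, less where a joint would pass 70% of its speed; a pose out of reach is approached as far as the arm can. A call with a gripper value outside its range is refused whole. The fingers move at their own pace and stop on an object; "grip_force" is the grip in N (left out, the last holds). Time passes only in rows, so rows that repeat a pose let the fingers close. It gives the time, the measured TCP pose, the force and the opening at its end, in the units of the state.
- bot.read_state(): the state, without advancing time (a new reading comes with each control period).
- grab_frame(name): name is "scene" or "top" or "wrist"; returns a dict with "img" (420x560x3 uint8, blue, green, red), "mtx" (3x3 intrinsics, pixels), "R" (3x3) and "t" (3): a world point X has camera coordinates R X + t. Camera axes: x right, y down, z forward; pixel columns grow to the right and rows downward; lengths in m; the calibration is good to about 2 mm. A picture is of the moment at which its call begins. There is no depth.
- bot.sign_off(): hands the job in, once; it reports no verdict.
The state is a dict: "t": time; "qpos": joint angles; "qd": joint speeds; "tau": joint torques, N m; "tcp_pos": TCP position; "orientation": TCP orientation; "force": force on the tool from outside, world axes, zero at the start; "torque": the same for the moment, N m; "width": opening from 0.0 (shut) to 1.0 (fully open).
Only numpy, scipy, OpenCV 4.12 (cv2) and the standard library are available. Lean on these libraries where they do the work, as an engineer would, in place of code of your own. Each camera call takes 0.05 s, during which the arm holds its last target.

## Working session

There is one attempt and no reset: what is moved stays moved. The work goes in short steps, Python scripts to look and compute and a tool call to move; the robot and the scene stay as the last step left them, time stands still between calls to the robot, and variables do not carry over. Pictures are saved under pics/ and viewed, and the job is handed in when it is done.

Besides the shell and the picture viewer there is one more tool, called after "Emit:" as a command line: name --pt "numbers of a row" for each row, then --argument value for the rest. apply_moves: Moves the arm, as the interface text tells. Its arguments: {"type":"object","properties":{"deltas":{"type":"array","items":{"type":"array","items":{"type":"number"}}},"grip_force":{"type":"number"}},"required":["deltas"]}

```bash
ls; mkdir -p pics
python3 - <<'E'
from rig import bot, grab_frame
import cv2
print(bot.read_state(), bot.tcp_to_grasp)
for n in ("scene","top","wrist"):
    f=grab_frame(n); cv2.imwrite(f"pics/{n}0.png",f["img"]); print(n,f["mtx"].tolist(),f["R"].round(4).tolist(),f["t"].round(4).tolist())
E
```

```text
pics
{'t': 0.0, 'qpos': array([-1.27716774,  0.53717906, -0.00444574,  1.53887466,  0.00258759,
        1.06730091, -0.07123427]), 'qd': array([-0.00061359,  0.00043279, -0.00056944,  0.00081334,  0.00043123,
       -0.00098908,  0.00086027]), 'tau': array([ 6.06171488e-04, -5.83411396e+01,  1.04908369e+00, -2.59104162e+01,
        1.23555426e-02,  9.70682537e-03, -8.45326582e-06]), 'tcp_pos': array([0.22865984, 0.6077726 , 0.23040407]), 'orientation': array([-1.57254883e+00, -1.14354820e-04, -3.59790688e-01]), 'force': array([-0.27665969, -0.61054935, -0.47813556]), 'torque': array([ 0.02375727, -0.03192437, -0.05739758]), 'width': 0.999314603441825} 0.0187
scene [[388.86894938445266, 0.0, 283.81966425944245], [0.0, 388.86894938445266, 207.95677716434068], [0.0, 0.0, 1.0]] [[0.9022, -0.4308, -0.0232], [-0.2768, -0.5368, -0.797], [0.3309, 0.7255, -0.6035]] [-0.5666, 0.0478, 1.0544]
top [[483.092157234609, 0.0, 279.3092247504982], [0.0, 483.092157234609, 205.578756034182], [0.0, 0.0, 1.0]] [[0.0281, -0.9995, 0.0167], [-0.9982, -0.0289, -0.0523], [0.0527, -0.0152, -0.9985]] [-0.3819, 0.4669, 1.0439]
wrist [[348.8182814998665, 0.0, 275.7986005996993], [0.0, 348.8182814998665, 210.95564445873688], [0.0, 0.0, 1.0]] [[0.353, 0.9356, -0.0019], [0.8929, -0.3363, 0.2994], [0.2795, -0.1074, -0.9541]] [-0.6485, -0.0402, 0.3794]
```

View pics/scene0.png

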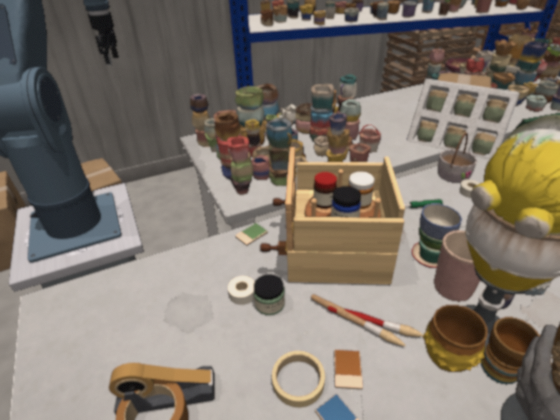

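View pics/top0.png

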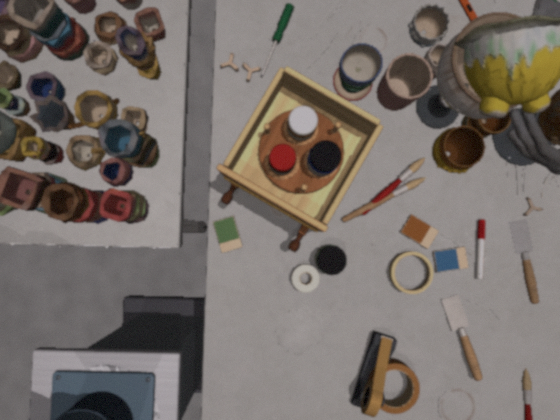

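View pics/wrist0.png

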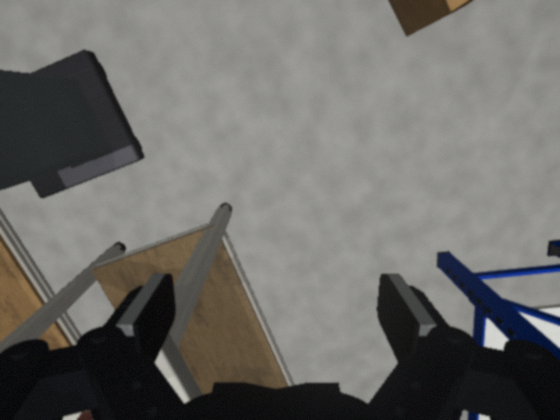

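Run:
```python
import cv2
a=cv2.imread("pics/top0.png"); c=a[55:295,200:400]; cv2.imwrite("pics/top0c.png",cv2.resize(c,None,fx=2.5*1,fy=2.5,interpolation=cv2.INTER_CUBIC))
a=cv2.imread("pics/scene0.png"); c=a[135:315,215:415]; cv2.imwrite("pics/scene0c.png",cv2.resize(c,None,fx=3.3*1.2,fy=3.3,interpolation=cv2.INTER_CUBIC)[:, :800]) if 0 else cv2.imwrite("pics/scene0c.png",cv2.resize(c,None,fx=3,fy=3,interpolation=cv2.INTER_CUBIC))
```

```text
(no output)
```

View pics/top0c.png

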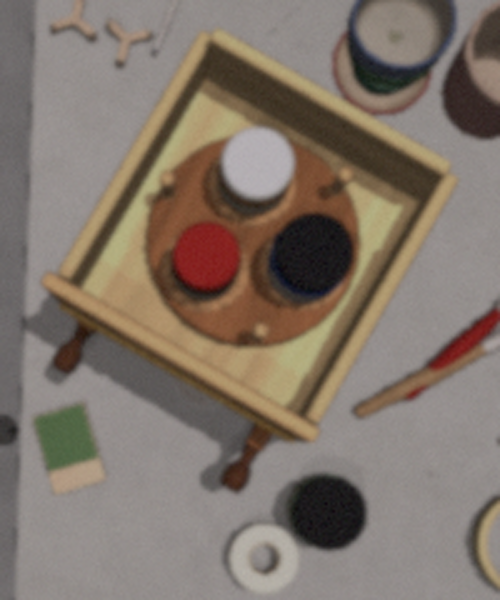

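View pics/scene0c.png

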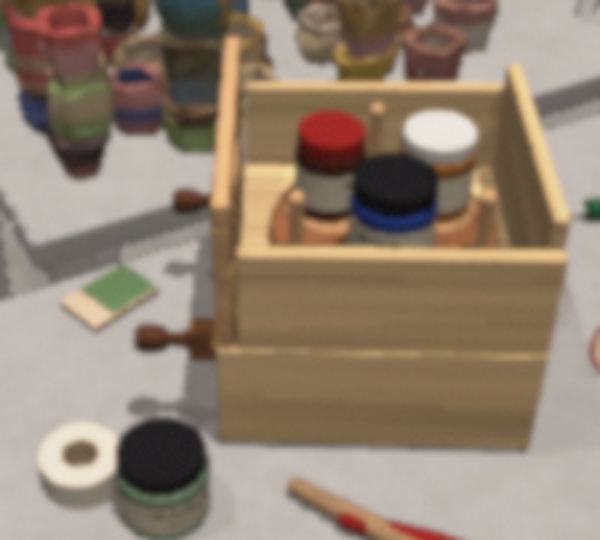

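```bash
cat > h.py <<'E'
import numpy as np, cv2, pickle, os
from scipy.spatial.transform import Rotation as Rn
from scipy.optimize import least_squares
CAM={}
def cams():
    return pickle.load(open('cams.pkl','rb'))
def proj(c,X):
    X=np.atleast_2d(X); p=X@c['R'].T+c['t']; q=p@c['mtx'].T; return q[:,:2]/q[:,2:]
def atz(c,uv,z):
    d=np.linalg.inv(c['mtx'])@np.array([uv[0],uv[1],1.]); d=c['R'].T@d; o=-c['R'].T@c['t']
    return o+d*(z-o[2])/d[2]
def cab():
    p=np.load('cab.npy'); 
    return p
def c2w(X,p=None):
    p=cab() if p is None else p
    X=np.atleast_2d(np.array(X,float)); c,s=np.cos(p[2]),np.sin(p[2])
    return X@np.array([[c,s,0],[-s,c,0],[0,0,1]])+np.array([p[0],p[1],0])
def w2c(X):
    p=cab();c,s=np.cos(p[2]),np.sin(p[2])
    return (np.atleast_2d(X)-np.array([p[0],p[1],0]))@np.array([[c,-s,0],[s,c,0],[0,0,1]])
E
python3 - <<'E'
from rig import bot, grab_frame
import pickle
d={n:{k:v for k,v in grab_frame(n).items() if k!='img'} for n in("scene","top")}
pickle.dump(d,open('cams.pkl','wb'))
from h import *
T=lambda u,v:(200+u/2.5,55+v/2.5); S=lambda u,v:(215+u/3,135+v/3)
m=1e-3
obs=[('top',(0,112,225),T(45,280)),('top',(0,-112,225),T(310,440)),('top',(228,112,208),T(210,32)),('top',(228,-112,208),T(456,178)),
('top',(-34,84,83.5),T(68,357)),('top',(-34,-84,83.5),T(237,475)),
('scene',(12,-112,0),S(220,440)),('scene',(228,-112,0),S(528,447)),('scene',(-34,-84,83.5),S(155,337)),('scene',(-34,84,83.5),S(190,200)),('scene',(0,112,225),S(226,40)),('scene',(0,-112,225),S(213,207))]
C=d
def f(p): return np.concatenate([proj(C[c],c2w(np.array(X)*m,p))[0]-uv for c,X,uv in obs])
r=least_squares(f,[0.6,-0.2,-0.5],loss='soft_l1')
print(r.x); print(f(r.x).reshape(-1,2).round(1).tolist())
np.save('cab.npy',r.x)
for n,uv,z in (('blue',T(310,253),.204),('red',T(207,257),.204),('white',T(258,163),.204),('celadon',T(328,512),.062),('label',T(263,558),.026),('tile',T(70,448),.009),('pegfront',T(262,328),.184)):
    w=atz(C['top'],uv,z); print(n,w.round(3),w2c(w)[0].round(3))
b=w2c(atz(C['top'],T(310,253),.204))[0]; print('angle',np.arctan2(-(b[1]),-(b[0]-.12)))
for n,X in (('hinge',(0,0,.1)),('kl',(-.034,.084,.0835)),('kr',(-.034,-.084,.0835)),('edge',(.006,0,.225)),('axis',(.12,0,.127))): print(n,c2w(X)[0].round(4))
E
```

```text
[ 0.47531303 -0.34820677 -0.52173884]
[[-2.4, 0.1], [0.1, 2.7], [-1.1, -5.4], [5.7, 0.2], [-0.8, -0.4], [1.5, -4.7], [2.5, 2.8], [-1.9, 4.6], [3.3, 0.4], [-1.4, 0.3], [0.1, -1.7], [-3.0, -0.6]]
blue [ 0.56  -0.444  0.204] [ 0.121 -0.041  0.204]
red [ 0.554 -0.369  0.204] [0.079 0.021 0.204]
white [ 0.624 -0.405  0.204] [0.157 0.025 0.204]
celadon [ 0.365 -0.479  0.062] [-0.03  -0.169  0.062]
label [ 0.322 -0.428  0.026] [-0.093 -0.146  0.026]
tile [ 0.412 -0.258  0.009] [-0.1    0.047  0.009]
pegfront [ 0.506 -0.412  0.184] [ 0.058 -0.04   0.184]
angle 1.5939764130079617
hinge [ 0.4753 -0.3482  0.1   ]
kl [ 0.4877 -0.2584  0.0835]
kr [ 0.404  -0.4041  0.0835]
edge [ 0.4805 -0.3512  0.225 ]
axis [ 0.5793 -0.408   0.127 ]
```

```bash
cat > ov.py <<'E'
from h import *
def overlay(p,tag,src=('top0','scene0')):
    C=cams(); m=1e-3
    L=[]
    def box(x0,x1,y0,y1,z0,z1):
        P=[(x,y,z) for x in(x0,x1) for y in(y0,y1) for z in(z0,z1)]
        for i in range(8):
            for k in(1,2,4):
                if not i&k: L.append((P[i],P[i|k]))
    box(0,12,-112,112,100,225); box(12,228,-112,112,0,185); box(216,228,-112,112,0,208)
    for n,s,(x,y,w,h),k in (('top',src[0],(200,55,200,200),3),('scene',src[1],(250,140,160,160),3.7)):
        im=cv2.imread(f'pics/{s}.png')[y:y+h,x:x+w]; im=cv2.resize(im,None,fx=k,fy=k,interpolation=cv2.INTER_CUBIC)
        for a,b in L:
            q=(proj(C[n],c2w(np.array([a,b])*m,p))-[x,y]+.5)*k
            cv2.line(im,tuple(map(int,q[0].round())),tuple(map(int,q[1].round())),(0,255,0) if a[2]<99 and b[2]<99 else (255,0,255),1)
        for s_ in(1,-1):
            q=(proj(C[n],c2w(np.array((-34,84*s_,83.5))*m,p))[0]-[x,y]+.5)*k; cv2.circle(im,tuple(map(int,q.round())),4,(255,255,0),1)
        t=np.linspace(0,2*np.pi,60); q=(proj(C[n],c2w(np.c_[.12+.085*np.cos(t),.085*np.sin(t),t*0+.127],p))-[x,y]+.5)*k
        cv2.polylines(im,[q.round().astype(int).reshape(-1,1,2)],True,(255,255,0),1)
        cv2.imwrite(f'pics/{tag}_{n}.png',im)
E
python3 -c "
from ov import *
overlay(cab(),'ov1')"
```

```text
(no output)
```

View pics/ov1_top.png

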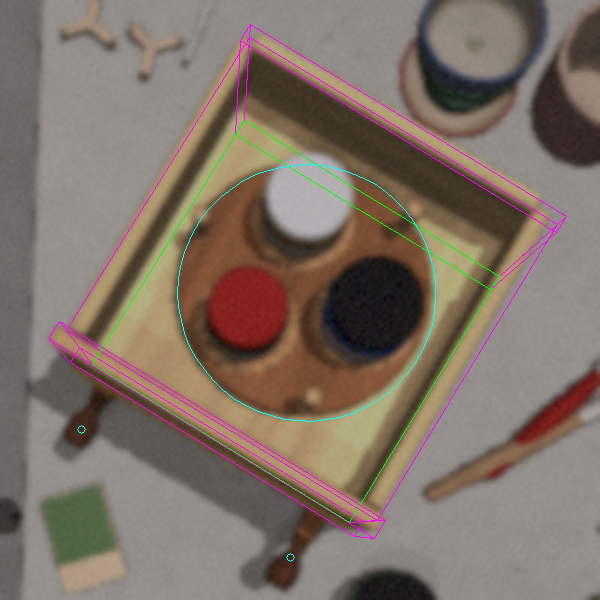

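View pics/ov1_scene.png

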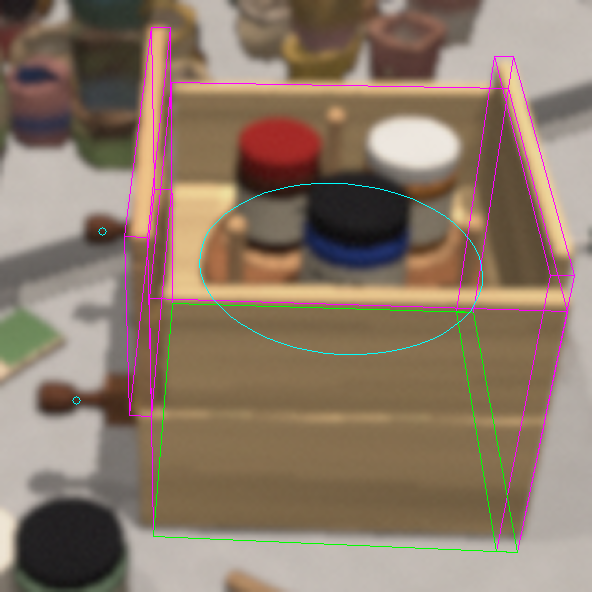

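Run:
```python
import cv2,numpy as np
def tile(src,pts,name,r=18,k=8):
    a=cv2.imread(src); out=[]
    for (u,v) in pts:
        c=cv2.resize(a[v-r:v+r,u-r:u+r],None,fx=k,fy=k,interpolation=cv2.INTER_CUBIC)
        for i in range(0,2*r,6):
            cv2.line(c,(i*k,0),(i*k,6),(0,0,255),1); cv2.putText(c,str(u-r+i),(i*k,16),0,.33,(0,0,255),1)
            cv2.line(c,(0,i*k),(6,i*k),(0,0,255),1); cv2.putText(c,str(v-r+i),(8,i*k+4),0,.33,(0,0,255),1)
        cv2.rectangle(c,(0,0),(2*r*k-1,2*r*k-1),(0,0,0),1); out.append(c)
    n=len(out)//2
    cv2.imwrite(name,cv2.resize(np.vstack([np.hstack(out[:n]),np.hstack(out[n:])]),None,fx=.92,fy=.92) )
tile('pics/top0.png',[(222,168),(322,226),(284,70),(380,125)],'pics/tt.png')
tile('pics/scene0.png',[(291,154),(288,205),(403,212),(391,284),(290,280),(288,248)],'pics/ts.png',k=7)
tile('pics/top0.png',[(229,196),(297,240)],'pics/tk.png') if 0 else None
```

```text
(no output)
```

View pics/tt.png

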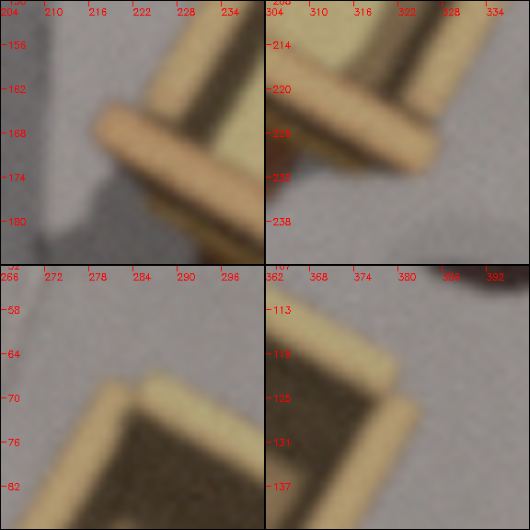

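View pics/ts.png

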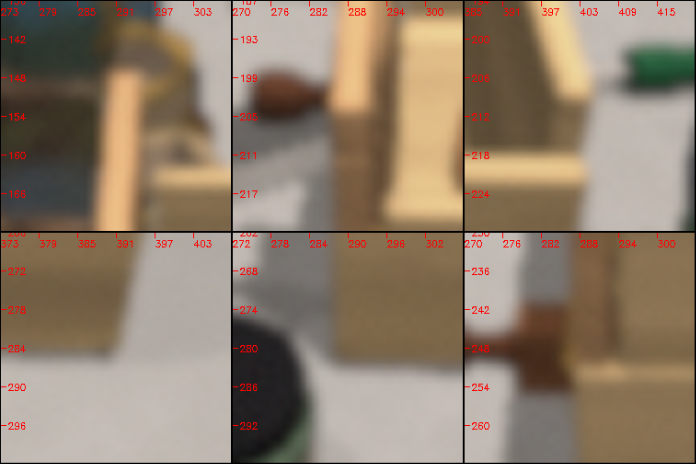

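Run:
```python
from h import *
from ov import overlay
C=cams(); m=1e-3
obs=[('top',(0,112,225),(216.6,167.7)),('top',(12,112,225),(218.9,163.9)),('top',(12,-112,225),(327.8,227)),('top',(0,-112,225),(325.1,231.5)),
('top',(228,100,208),(287,66.7)),('top',(228,112,185),(281,67.6)),('top',(228,-100,208),(380,119.9)),('top',(228,-112,185),(383,126)),
('scene',(0,112,225),(289.8,147.2)),('scene',(12,112,225),(294.7,147.2)),('scene',(0,-112,225),(285.5,204.1)),('scene',(12,-112,225),(291.7,203.8)),
('scene',(228,-112,185),(403.8,222)),('scene',(228,-100,208),(404.6,208.8)),('scene',(228,-112,0),(390,285)),('scene',(0,-112,0),(288,281.9)),('scene',(0,-112,100),(287.2,251.4))]
def g(p): 
    o={'top':p[3:5],'scene':p[5:7]}
    return np.array([proj(C[c],c2w(np.array(X)*m,p))[0]+o[c]-uv for c,X,uv in obs])
def f(p): return np.r_[g(p).ravel(),p[3:]/1.5]
r=least_squares(f,[0.6,-0.2,-0.5,0,0,0,0],loss='soft_l1')
print(r.x.round(4)); print(g(r.x).round(1).tolist())
np.save('cab.npy',r.x[:3]);np.save('pixoff.npy',r.x[3:])
overlay(r.x,'ov2')
for n,X in (('hinge',(0,0,.1)),('kl',(-.034,.084,.0835)),('kr',(-.034,-.084,.0835)),('edge',(.006,0,.225)),('axis',(.12,0,.127))): print(n,c2w(X)[0].round(4))
```

```text
[ 0.4765 -0.3477 -0.4972  0.7603  0.8546  0.2624  0.3593]
[[-1.4, 0.9], [-0.2, -1.1], [1.0, -0.4], [0.3, 1.0], [-1.3, -1.1], [-1.2, -1.0], [0.9, 0.5], [0.7, 0.5], [0.1, -0.4], [0.3, -0.4], [-0.3, -0.6], [-0.2, -0.3], [0.4, -0.3], [0.4, -0.5], [0.5, 1.7], [-0.7, 2.4], [-0.7, 0.3]]
hinge [ 0.4765 -0.3477  0.1   ]
kl [ 0.4867 -0.2576  0.0835]
kr [ 0.4066 -0.4053  0.0835]
edge [ 0.4818 -0.3505  0.225 ]
axis [ 0.582  -0.4049  0.127 ]
```

View pics/ov2_top.png

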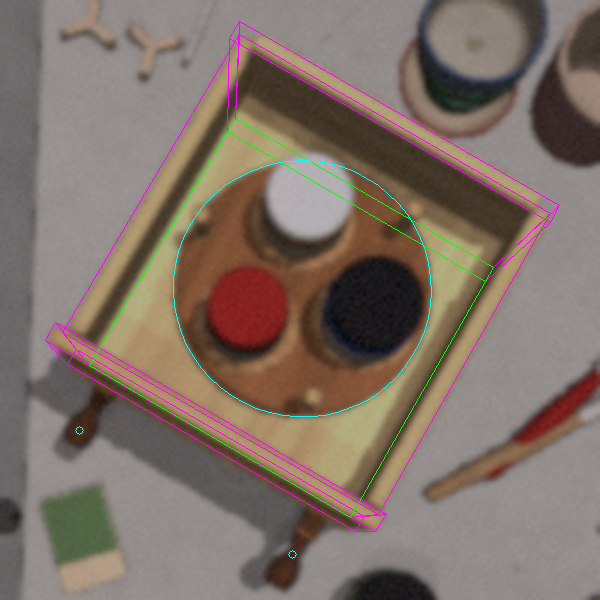

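View pics/ov2_scene.png

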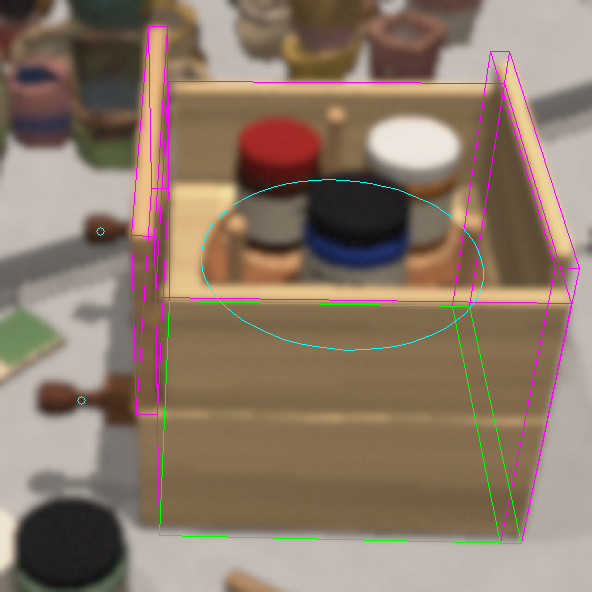

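```bash
cat >> h.py <<'E'
OFF=np.load('pixoff.npy') if os.path.exists('pixoff.npy') else np.zeros(4)
def tri(uvt,uvs):
    C=cams()
    f=lambda X: np.r_[proj(C['top'],X)[0]+OFF[:2]-uvt,proj(C['scene'],X)[0]+OFF[2:]-uvs]
    r=least_squares(f,[.5,-.3,.1]); return r.x,r.fun
def topz(uv,z): return atz(cams()['top'],np.array(uv)-OFF[:2],z)
def Rtool(theta,spin=0,flip=0):
    """pointing tilts from -z toward +x_cab by theta; jaws along y_cab"""
    a=cab()[2]
    return (Rn.from_euler('z',a)*Rn.from_euler('y',-theta)*Rn.from_euler('x',-np.pi/2)).as_matrix()
def rows(targets,st=None):
    """targets: list of (tcp world, R, closure); prints rows relative to the current pose"""
    from rig import bot
    st=st or bot.read_state(); R0=Rn.from_euler('xyz',st['orientation']).as_matrix(); p0=st['tcp_pos']
    out=[]
    for P,R,c in targets:
        d=R0.T@(np.array(P)-p0)*100; w=Rn.from_matrix(R0.T@R).as_rotvec()
        out.append([*(d.round(1)),*(w.round(2)),c])
    print('[' + ',\n'.join('['+','.join('%g'%v for v in r)+']' for r in out)+']'); 
    for i,r in enumerate(out):
        q=np.array(out[i-1]) if i else np.zeros(7); dd=np.array(r)-q
        if np.linalg.norm(dd[:3])>6.25 or np.linalg.norm(dd[3:6])>.187: print('row',i,'over',np.linalg.norm(dd[:3]).round(1),np.linalg.norm(dd[3:6]).round(2))
def line(A,B,n,c):
    """n rows from pose A (exclusive) to B (inclusive)"""
    (pa,Ra),(pb,Rb)=A,B; w=Rn.from_matrix(Ra.T@Rb).as_rotvec()
    return [(np.array(pa)+(np.array(pb)-pa)*k/n, Ra@Rn.from_rotvec(w*k/n).as_matrix(),c) for k in range(1,n+1)]
def cur():
    from rig import bot
    s=bot.read_state(); return s['tcp_pos'],Rn.from_euler('xyz',s['orientation']).as_matrix()
def grasp_tcp(g,R): return np.array(g)+.0187*R[:,1]
E
python3 - <<'E'
from h import *
T=lambda u,v:(200+u/3-.17,55+v/3-.17); S=lambda u,v:(250+u/3.7,140+v/3.7)
for n,a,b in(('kl',T(82,430),S(103,229)),('kr',T(285,566),S(62,397))):
    x,e=tri(a,b); print(n,x.round(4),w2c(x)[0].round(4),e.round(1))
for n,uv,z in (('blue',T(375,305),.204),('red',T(248,307),.204),('white',T(309,198),.204),('peg',T(314,396),.184),('peg',T(416,209),.184),('peg',T(202,213),.184)):
    w=w2c(topz(uv,z))[0]; print(n,w.round(4), np.degrees(np.arctan2(-w[1],-(w[0]-.12))).round(1))
E
```

```text
kl [ 0.4883 -0.2589  0.0849] [-0.032   0.0837  0.0849] [ 0.1 -0.2 -0.3  0. ]
kr [ 0.3985 -0.3994  0.0843] [-0.0439 -0.0827  0.0843] [-0.1  0.3  0.3 -0. ]
blue [ 0.1201 -0.0447  0.204 ] 90.1
red [0.0803 0.0211 0.204 ] -28.0
white [0.1566 0.0225 0.204 ] -148.5
peg [ 0.0559 -0.0406  0.184 ] 32.3
peg [ 0.1888 -0.0372  0.184 ] 151.6
peg [0.1196 0.0763 0.184 ] -89.7
```

Run:
```python
from h import *
th=np.radians(35); R=Rtool(th); A=cur()
k=c2w([-.032,.084,.084])[0]; pre=grasp_tcp(k,R)-.13*R[:,1]
print(k,pre)
mid=(np.array([.40,.12,.26]),Rtool(th*.5))
rows(line(A,mid,9,0.45)+line(mid,(pre+[0,0,.02],R),9,0.45))
```

```text
[ 0.48843411 -0.25857044  0.084     ] [ 0.43232337 -0.22812361  0.17517162]
[[3.7,-0.3,-4.4,-0,0.02,-0.03,0.45],
[7.4,-0.6,-8.8,-0,0.03,-0.07,0.45],
[11.1,-1,-13.2,-0.01,0.05,-0.1,0.45],
[14.8,-1.3,-17.6,-0.01,0.06,-0.14,0.45],
[18.5,-1.6,-22,-0.01,0.08,-0.17,0.45],
[22.1,-1.9,-26.4,-0.01,0.09,-0.2,0.45],
[25.8,-2.2,-30.8,-0.02,0.11,-0.24,0.45],
[29.5,-2.6,-35.3,-0.02,0.12,-0.27,0.45],
[33.2,-2.9,-39.7,-0.02,0.14,-0.3,0.45],
[34.9,-2.2,-43.2,-0.02,0.14,-0.34,0.45],
[36.6,-1.4,-46.6,-0.02,0.14,-0.37,0.45],
[38.3,-0.7,-50.1,-0.03,0.14,-0.41,0.45],
[40,0,-53.6,-0.03,0.14,-0.44,0.45],
[41.7,0.7,-57.1,-0.03,0.14,-0.47,0.45],
[43.4,1.5,-60.6,-0.03,0.13,-0.51,0.45],
[45.1,2.2,-64.1,-0.04,0.13,-0.54,0.45],
[46.8,2.9,-67.6,-0.04,0.13,-0.58,0.45],
[48.5,3.6,-71.1,-0.04,0.13,-0.61,0.45]]
```

Emit:
apply_moves --pt "3.7 -0.3 -4.4 0 0.02 -0.03 0.45" --pt "7.4 -0.6 -8.8 0 0.03 -0.07 0.45" --pt "11.1 -1 -13.2 -0.01 0.05 -0.1 0.45" --pt "14.8 -1.3 -17.6 -0.01 0.06 -0.14 0.45" --pt "18.5 -1.6 -22 -0.01 0.08 -0.17 0.45" --pt "22.1 -1.9 -26.4 -0.01 0.09 -0.2 0.45" --pt "25.8 -2.2 -30.8 -0.02 0.11 -0.24 0.45" --pt "29.5 -2.6 -35.3 -0.02 0.12 -0.27 0.45" --pt "33.2 -2.9 -39.7 -0.02 0.14 -0.3 0.45"

```text
t: 1.38
tcp_pos: [0.4002, 0.118, 0.2606]
orientation: [-1.569, -0.302, -0.501]
force: [0.8, 0.2, -0.2]
width: 0.552
```

Run:
```python
from h import *
from rig import bot
s=bot.read_state(); print(s['t'],s['tcp_pos'],s['qpos'].round(2),s['width'])
th=np.radians(35); R=Rtool(th)
k=c2w([-.032,.084,.084])[0]; pre=grasp_tcp(k,R)-.13*R[:,1]+[0,0,.02]
rows(line(cur(),(pre,R),9,0.45))
```

```text
1.375 [0.40017426 0.11799279 0.26056234] [-0.92 -0.02  0.31  2.25  0.38  0.82  0.2 ] 0.5515388378903822
[[1.8,1.3,-3.2,0,-0,-0.03,0.45],
[3.7,2.7,-6.4,0,-0,-0.07,0.45],
[5.5,4,-9.6,0,-0,-0.1,0.45],
[7.4,5.3,-12.8,0,-0,-0.14,0.45],
[9.2,6.7,-16,0,-0,-0.17,0.45],
[11.1,8,-19.2,0,-0,-0.21,0.45],
[12.9,9.3,-22.4,0,-0,-0.24,0.45],
[14.8,10.7,-25.6,0,-0,-0.27,0.45],
[16.6,12,-28.8,0,-0,-0.31,0.45]]
```

Emit:
apply_moves --pt "1.8 1.3 -3.2 0 0 -0.03 0.45" --pt "3.7 2.7 -6.4 0 0 -0.07 0.45" --pt "5.5 4 -9.6 0 0 -0.1 0.45" --pt "7.4 5.3 -12.8 0 0 -0.14 0.45" --pt "9.2 6.7 -16 0 0 -0.17 0.45" --pt "11.1 8 -19.2 0 0 -0.21 0.45" --pt "12.9 9.3 -22.4 0 0 -0.24 0.45" --pt "14.8 10.7 -25.6 0 0 -0.27 0.45" --pt "16.6 12 -28.8 0 0 -0.31 0.45"

```text
t: 2.5
tcp_pos: [0.429, -0.0817, 0.2292]
orientation: [-1.632, -0.511, -0.48]
force: [1.1, -0.3, -0.1]
width: 0.552
```

Run:
```python
from h import *
from rig import bot,grab_frame
s=bot.read_state(); print(s['t'],s['tcp_pos'],s['orientation'],s['qpos'].round(2),s['width'])
for n in ('wrist','scene'):
  cv2.imwrite(f'pics/{n}1.png',grab_frame(n)['img'])
th=np.radians(35); R=Rtool(th)
k=c2w([-.032,.084,.084])[0]; tg=grasp_tcp(k,R)
rows(line(cur(),(tg,R),6,0.45))
tg2=tg-c2w([.097,0,0])[0]+c2w([0,0,0])[0]; rows(line((tg,R),(tg2,R),1,0))
```

```text
2.5 [ 0.42903999 -0.0817455   0.22919584] [-1.63153076 -0.51059863 -0.48027201] [ 0.48  0.02 -0.66  2.39  0.84  0.5   0.19] 0.5523100048798616
[[0.8,3.6,-1.9,0.01,0,-0.02,0.45],
[1.7,7.3,-3.7,0.02,0,-0.03,0.45],
[2.5,10.9,-5.6,0.03,0.01,-0.05,0.45],
[3.3,14.5,-7.5,0.04,0.01,-0.07,0.45],
[4.1,18.2,-9.3,0.05,0.01,-0.09,0.45],
[5,21.8,-11.2,0.06,0.01,-0.1,0.45]]
[[-3.5,17.1,-11.4,0.06,0.01,-0.1,0]]
row 0 over 20.8 0.12
```

View pics/wrist1.png

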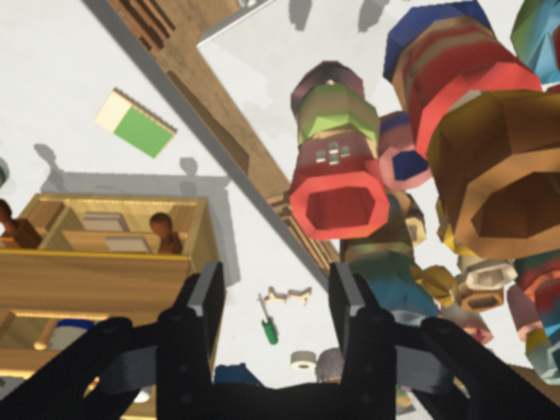

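View pics/scene1.png

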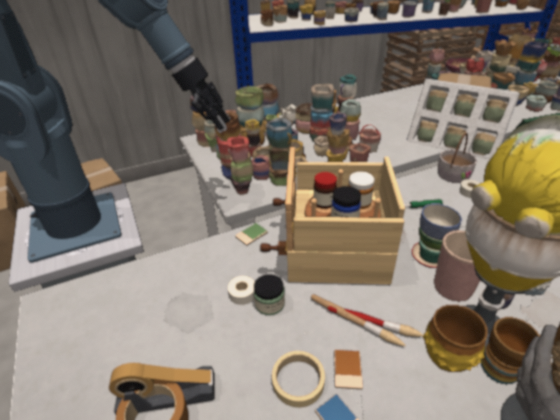

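Run:
```python
from h import *
th=np.radians(30); R=Rtool(th)
k=c2w([-.032,.084,.084])[0]; pre=grasp_tcp(k,R)-.13*R[:,1]+[0,0,.02]
print(pre); rows(line(cur(),(pre,R),6,0.45))
```

```text
[ 0.43952106 -0.23202923  0.20038863]
[[0.9,1.2,-2,0.01,0,-0,0.45],
[1.9,2.4,-4,0.02,0,-0.01,0.45],
[2.8,3.5,-6,0.03,0,-0.01,0.45],
[3.7,4.7,-8,0.04,0.01,-0.01,0.45],
[4.6,5.9,-10,0.05,0.01,-0.01,0.45],
[5.6,7.1,-12,0.06,0.01,-0.02,0.45]]
```

Emit:
apply_moves --pt "0.9 1.2 -2 0.01 0 0 0.45" --pt "1.9 2.4 -4 0.02 0 -0.01 0.45" --pt "2.8 3.5 -6 0.03 0 -0.01 0.45" --pt "3.7 4.7 -8 0.04 0.01 -0.01 0.45" --pt "4.6 5.9 -10 0.05 0.01 -0.01 0.45" --pt "5.6 7.1 -12 0.06 0.01 -0.02 0.45" --pt "5.6 7.1 -12 0.06 0.01 -0.02 0.45"

```text
t: 3.48
tcp_pos: [0.44, -0.2325, 0.1999]
orientation: [-1.568, -0.528, -0.5]
force: [-0.3, 0.5, -0.7]
width: 0.549
```

Run:
```python
from h import *
from rig import bot,grab_frame
s=bot.read_state(); print(s['t'],s['tcp_pos'],s['orientation'],s['qpos'].round(2),s['width'])
for n in ('wrist','scene'):
  cv2.imwrite(f'pics/{n}2.png',grab_frame(n)['img'])
th=np.radians(30); R=Rtool(th)
k=c2w([-.032,.084,.084])[0]; tg=grasp_tcp(k,R)
a=(tg-.05*R[:,1],R)
rows(line(cur(),a,4,0.45)+line(a,(tg,R),3,.45))
```

```text
3.475 [ 0.43995217 -0.23246024  0.19986485] [-1.56756312 -0.5275441  -0.49963233] [ 1.05  0.19 -0.75  2.35  1.04  0.24  0.44] 0.5492969122467193
[[-0.3,2.4,-0.1,-0,0,0,0.45],
[-0.5,4.9,-0.1,-0,0,0,0.45],
[-0.8,7.3,-0.2,-0,0,0,0.45],
[-1,9.7,-0.2,-0,0,0,0.45],
[-1.1,11.4,-0.2,-0,0,0,0.45],
[-1.1,13,-0.2,-0,0,0,0.45],
[-1.1,14.7,-0.2,-0,0,0,0.45]]
```

View pics/wrist2.png

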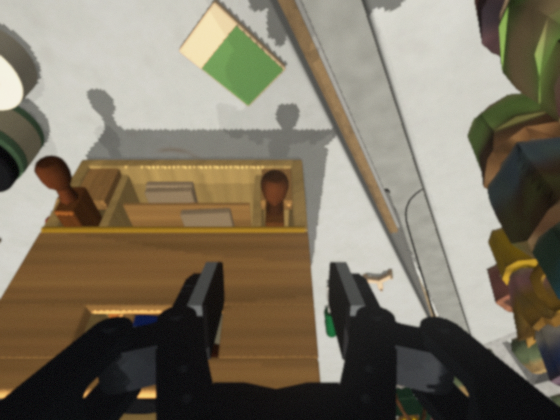

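View pics/scene2.png

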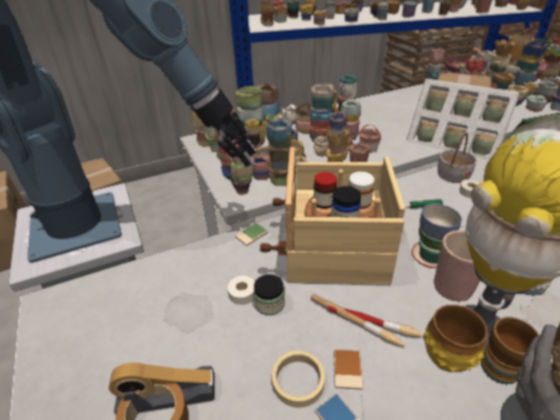

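Emit:
apply_moves --pt "-0.3 2.4 -0.1 0 0 0 0.45" --pt "-0.5 4.9 -0.1 0 0 0 0.45" --pt "-0.8 7.3 -0.2 0 0 0 0.45" --pt "-1 9.7 -0.2 0 0 0 0.45" --pt "-1.1 11.4 -0.2 0 0 0 0.45" --pt "-1.1 13 -0.2 0 0 0 0.45" --pt "-1.1 14.5 -0.2 0 0 0 0.45" --pt "-1.1 14.5 -0.2 0 0 0 0.45"

```text
t: 4.58
tcp_pos: [0.4963, -0.2607, 0.0691]
orientation: [-1.567, -0.527, -0.495]
force: [-0.5, 1.0, 0.2]
width: 0.549
```

Run:
```python
from h import *
from rig import bot,grab_frame
s=bot.read_state(); print(s['t'],s['tcp_pos'],s['orientation'],s['qpos'].round(2),s['width'])
cv2.imwrite('pics/wrist3.png',grab_frame('wrist')['img'])
a=grab_frame('scene')['img'][150:300,200:400]
cv2.imwrite('pics/scene3.png',cv2.resize(a,None,fx=3,fy=3))
```

```text
4.575 [ 0.49625238 -0.2607027   0.06908552] [-1.56689454 -0.52728674 -0.49477873] [ 0.91  0.62 -0.65  2.28  2.08  0.43 -0.48] 0.5489243118842548
```

View pics/wrist3.png

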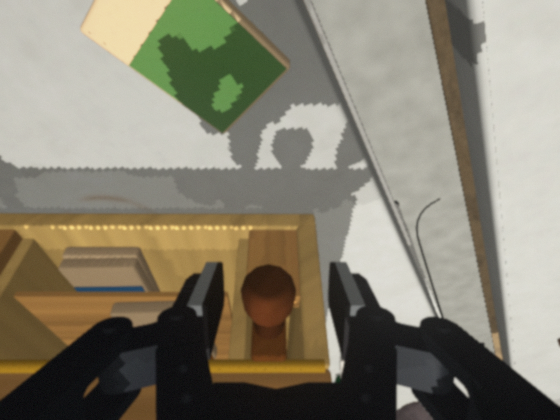

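View pics/scene3.png

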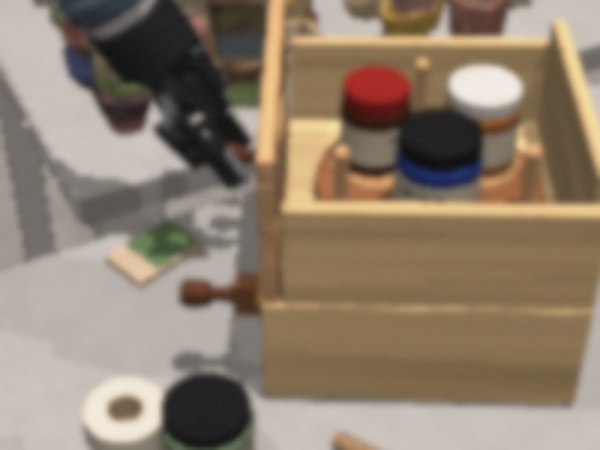

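Run:
```python
from h import *
p,R0=cur(); R=Rtool(np.radians(30)); R2=Rtool(np.radians(22))
d=c2w([-.055,0,0])[0]-c2w([0,0,0])[0]
# keep grasp point moving along d
g=p-.0187*R0[:,1]
rows(line((p,R0),(grasp_tcp(g+d,R2),R2),5,1.0))
```

```text
[[-1,-0.6,0,-0,0,0.03,1],
[-2,-1.1,0,-0,0,0.06,1],
[-3,-1.7,0,-0,0,0.09,1],
[-4,-2.2,0,-0,0,0.12,1],
[-5,-2.8,0,-0,0,0.14,1]]
```

Emit:
apply_moves --pt "0 0 0 0 0 0 1" --pt "0 0 0 0 0 0 1" --pt "0 0 0 0 0 0 1" --pt "0 0 0 0 0 0 1" --grip_force 35

```text
t: 5.18
tcp_pos: [0.4954, -0.2638, 0.071]
orientation: [-1.572, -0.531, -0.496]
force: [-4.1, -3.4, 4.4]
width: 0.237
```

Emit:
apply_moves --pt "-1 -0.6 0 0 0 0.03 1" --pt "-2 -1.1 0 0 0 0.06 1" --pt "-3 -1.7 0 0 0 0.09 1" --pt "-4 -2.2 0 0 0 0.12 1" --pt "-5 -2.8 0 0 0 0.14 1"

```text
t: 5.8
tcp_pos: [0.4446, -0.2361, 0.0699]
orientation: [-1.572, -0.39, -0.496]
force: [2.4, -1.0, -11.0]
width: 0.238
```

Run:
```python
from h import *
from rig import bot
s=bot.read_state(); print(s['t'],s['qpos'].round(2),s['width'])
p,R0=cur(); g=p-.0187*R0[:,1]; print(w2c(g))
R2=Rtool(np.radians(14)); g2=c2w([-.131,.083,.0845])[0]
rows(line((p,R0),(grasp_tcp(g2,R2),R2),5,1.0))
```

```text
5.8 [ 0.78  0.5  -0.48  2.32  1.69  0.27 -0.17] 0.2377173887703619
[[-0.08831793  0.08282679  0.08721245]]
[[-0.9,-0.3,0,0,0,0.03,1],
[-1.7,-0.6,0,0,0,0.06,1],
[-2.6,-0.8,0,0,0,0.09,1],
[-3.5,-1.1,0,0,0,0.12,1],
[-4.3,-1.4,0,0,0,0.15,1]]
```

Emit:
apply_moves --pt "-0.9 -0.3 0 0 0 0.03 1" --pt "-1.7 -0.6 0 0 0 0.06 1" --pt "-2.6 -0.8 0 0 0 0.09 1" --pt "-3.5 -1.1 0 0 0 0.12 1" --pt "-4.3 -1.4 0 0 0 0.15 1" --pt "-4.3 -1.4 0 0 0 0.15 1"

```text
t: 6.55
tcp_pos: [0.4096, -0.2169, 0.0689]
orientation: [-1.57, -0.248, -0.498]
force: [10.7, -7.1, -2.8]
width: 0.232
```

Run:
```python
from h import *
from rig import bot,grab_frame
s=bot.read_state(); print(s['t'],s['qpos'].round(2),s['width'])
p,R0=cur(); g=p-.0187*R0[:,1]; print(w2c(g), 'F cab', w2c(s['force']+np.r_[cab()[:2],0]))
for n in('top','scene'): cv2.imwrite(f'pics/{n}4.png',grab_frame(n)['img'])
cv2.imwrite('pics/wrist4.png',grab_frame('wrist')['img'])
a=cv2.imread('pics/top4.png')[150:300,190:340]; b=cv2.imread('pics/scene4.png')[180:300,200:350]
cv2.imwrite('pics/c4.png',np.hstack([cv2.resize(a,(400,400)),cv2.resize(b,(400,400))]))
```

```text
6.55 [ 0.85  0.49 -0.56  2.3   1.06  0.33  0.44] 0.232169797327485
[[-0.12576105  0.08297613  0.08701938]] F cab [[12.76821674 -1.17814743 -2.79168939]]
```

View pics/c4.png

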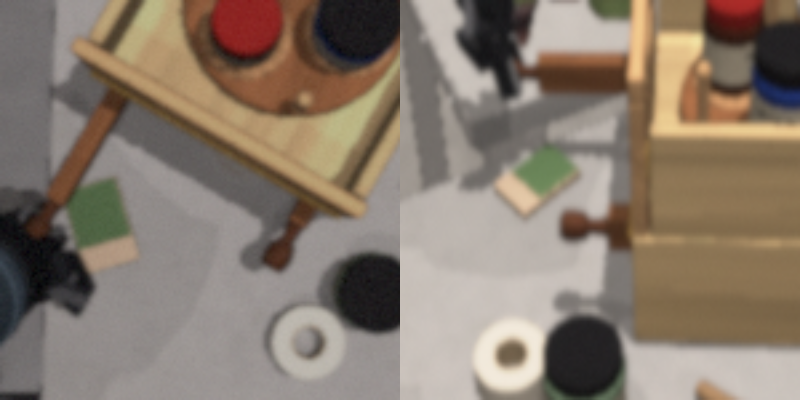

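View pics/wrist4.png

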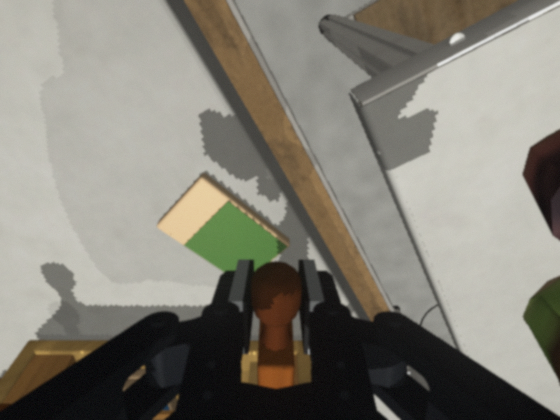

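Emit:
apply_moves --pt "-0.9 -0.3 0 0 0 0 1" --pt "-1.2 -0.3 0 0 0 0 1" --pt "-1.2 -0.3 0 0 0 0 1"

```text
t: 7.08
tcp_pos: [0.4071, -0.2155, 0.0722]
orientation: [-1.568, -0.263, -0.499]
force: [24.3, -17.1, -23.5]
width: 0.231
```

Run:
```python
from h import *
from rig import bot,grab_frame
s=bot.read_state(); print(s['t'],s['qpos'].round(2),s['width'])
p,R0=cur(); g=p-.0187*R0[:,1]; print(w2c(g), 'F cab', w2c(s['force']+np.r_[cab()[:2],0]))
```

```text
7.075 [ 0.84  0.47 -0.55  2.32  1.09  0.31  0.41] 0.23084751255314112
[[-0.12894046  0.08303416  0.09024276]] F cab [[ 29.55802132  -3.44256098 -23.46192502]]
```

Emit:
apply_moves --pt "0.3 0 0 0 0 0 0.45" --pt "0.3 0 0 0 0 0 0.45" --pt "0 -2 0 0 0 0 0.45" --pt "0 -5 0 0 0 0 0.45" --pt "0 -8 0 0 0 0 0.45" --pt "0 -11 0 0 0 0 0.45"

```text
t: 7.82
tcp_pos: [0.3804, -0.201, 0.1786]
orientation: [-1.569, -0.261, -0.498]
force: [-0.5, -0.3, 0.7]
width: 0.553
```

Run:
```python
from h import *
from rig import bot,grab_frame
s=bot.read_state(); print(s['t'],s['tcp_pos'],s['qpos'].round(2),s['width'])
th=np.radians(30); R=Rtool(th)
g=c2w([-.044,-.083,.084])[0]; pre=grasp_tcp(g,R)-.11*R[:,1]
print(pre)
rows(line(cur(),(pre,R),7,.45))
```

```text
7.825 [ 0.38037523 -0.20104986  0.17861316] [ 1.26  0.24 -0.98  2.3   0.51  0.5   0.96] 0.5525026797359939
[ 0.35811569 -0.37785846  0.16306812]
[[0.8,0.4,-2.4,-0,-0,-0.04,0.45],
[1.7,0.9,-4.7,-0,-0,-0.08,0.45],
[2.5,1.3,-7.1,-0,-0,-0.11,0.45],
[3.4,1.8,-9.5,-0,-0,-0.15,0.45],
[4.2,2.2,-11.9,-0,-0,-0.19,0.45],
[5,2.7,-14.2,-0,-0,-0.23,0.45],
[5.9,3.1,-16.6,-0,-0,-0.26,0.45]]
```

Emit:
apply_moves --pt "0.8 0.4 -2.4 0 0 -0.04 0.45" --pt "1.7 0.9 -4.7 0 0 -0.08 0.45" --pt "2.5 1.3 -7.1 0 0 -0.11 0.45" --pt "3.4 1.8 -9.5 0 0 -0.15 0.45" --pt "4.2 2.2 -11.9 0 0 -0.19 0.45" --pt "5 2.7 -14.2 0 0 -0.23 0.45" --pt "5.9 3.1 -16.6 0 0 -0.26 0.45" --pt "5.9 3.1 -16.6 0 0 -0.26 0.45"

```text
t: 8.82
tcp_pos: [0.3565, -0.3783, 0.1626]
orientation: [-1.567, -0.519, -0.503]
force: [0.2, -0.5, 0.0]
width: 0.548
```

Run:
```python
from h import *
from rig import bot,grab_frame
s=bot.read_state(); print(s['t'],s['tcp_pos'],s['orientation'],s['qpos'].round(2),s['width'])
cv2.imwrite('pics/wrist5.png',grab_frame('wrist')['img'])
cv2.imwrite('pics/top5.png',grab_frame('top')['img'])
th=np.radians(30); R=Rtool(th)
g=c2w([-.044,-.083,.084])[0]
rows(line(cur(),(grasp_tcp(g,R),R),6,.45))
```

```text
8.825 [ 0.35653167 -0.37834742  0.1625859 ] [-1.56709403 -0.5188293  -0.5025726 ] [ 1.67  0.43 -0.96  2.29  1.11  0.2   0.85] 0.548329388645037
[[0,1.8,-0,-0,-0,-0,0.45],
[0,3.7,-0,-0,-0,-0,0.45],
[0.1,5.5,-0.1,-0,-0,-0,0.45],
[0.1,7.4,-0.1,-0,-0,-0,0.45],
[0.1,9.2,-0.1,-0,-0,-0,0.45],
[0.1,11,-0.1,-0,-0,-0,0.45]]
```

View pics/wrist5.png

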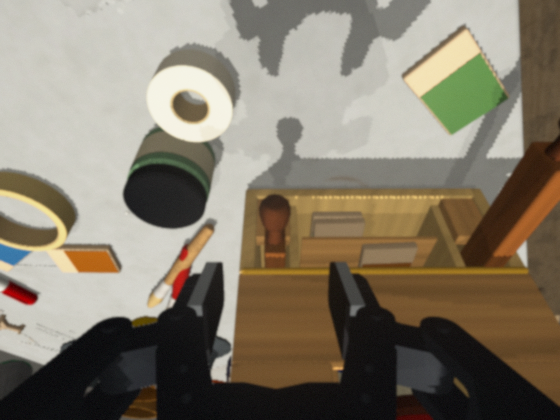

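View pics/top5.png

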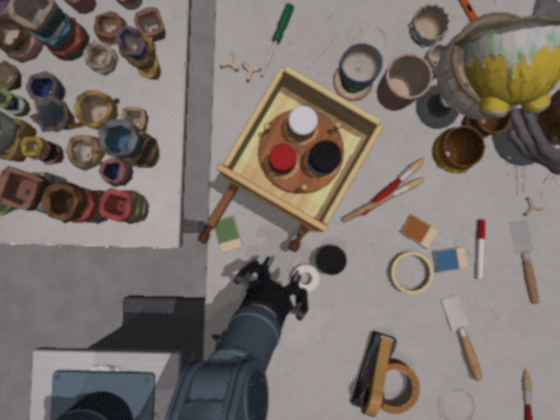

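Emit:
apply_moves --pt "0 1.8 0 0 0 0 0.52" --pt "0 3.7 0 0 0 0 0.52" --pt "0.1 5.5 -0.1 0 0 0 0.52" --pt "0.1 7.4 -0.1 0 0 0 0.52" --pt "0.1 9.2 -0.1 0 0 0 0.52" --pt "0.1 11 -0.1 0 0 0 0.52" --pt "0.1 11 -0.1 0 0 0 0.52"

```text
t: 9.8
tcp_pos: [0.4069, -0.4019, 0.0676]
orientation: [-1.566, -0.518, -0.497]
force: [-0.3, 0.6, 0.8]
width: 0.48
```

Emit:
apply_moves --pt "0 0 0 0 0 0 1" --pt "0 0 0 0 0 0 1" --pt "0 0 0 0 0 0 1" --pt "0 0 0 0 0 0 1"

```text
t: 10.3
tcp_pos: [0.4051, -0.4059, 0.0686]
orientation: [-1.574, -0.518, -0.499]
force: [-2.0, -7.1, -0.6]
width: 0.236
```

Run:
```python
from h import *
from rig import bot,grab_frame
s=bot.read_state(); print(s['t'],s['tcp_pos'],s['orientation'],s['qpos'].round(2),s['width'])
cv2.imwrite('pics/wrist6.png',grab_frame('wrist')['img'])
p,R0=cur(); g=p-.0187*R0[:,1]; print(w2c(g))
R2=Rtool(np.radians(16)); g2=c2w([-.131,-.084,.085])[0]
rows(line((p,R0),(grasp_tcp(g2,R2),R2),8,1.0))
```

```text
10.3 [ 0.40508089 -0.40590346  0.06858554] [-1.57411093 -0.51805939 -0.49869666] [ 1.51  0.74 -0.88  2.21  1.91  0.37  0.15] 0.23607703348232267
[[-0.04425149 -0.08516643  0.0848402 ]]
[[-1,-0.5,0,0,-0,0.03,1],
[-2,-1.1,0,0,-0,0.06,1],
[-3,-1.6,0,0,-0,0.09,1],
[-4,-2.2,0,0,-0,0.12,1],
[-5,-2.7,0.1,0,-0,0.15,1],
[-6,-3.3,0.1,0,-0,0.18,1],
[-7,-3.8,0.1,0,-0,0.21,1],
[-8,-4.4,0.1,0,-0,0.24,1]]
```

View pics/wrist6.png

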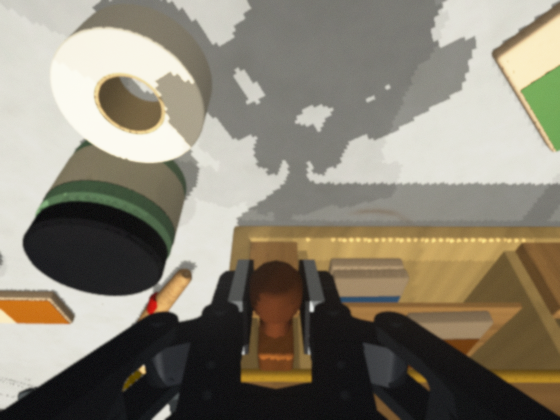

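Emit:
apply_moves --pt "-1 -0.5 0 0 0 0.03 1" --pt "-2 -1.1 0 0 0 0.06 1" --pt "-3 -1.6 0 0 0 0.09 1" --pt "-4 -2.2 0 0 0 0.12 1" --pt "-5 -2.7 0.1 0 0 0.15 1" --pt "-6 -3.3 0.1 0 0 0.18 1" --pt "-7 -3.8 0.1 0 0 0.21 1" --pt "-8 -4.4 0.1 0 0 0.24 1" --pt "-8.7 -4.8 0.1 0 0 0.24 1" --pt "-8.7 -4.8 0.1 0 0 0.24 1"

```text
t: 11.6
tcp_pos: [0.3269, -0.3632, 0.072]
orientation: [-1.574, -0.297, -0.498]
force: [23.5, -19.0, -19.0]
width: 0.233
```

Run:
```python
from h import *
from rig import bot,grab_frame
s=bot.read_state(); print(s['t'],s['tcp_pos'],s['orientation'],s['qpos'].round(2),s['width'])
p,R0=cur(); g=p-.0187*R0[:,1]; print(w2c(g), 'F cab', w2c(s['force']+np.r_[cab()[:2],0]))
```

```text
11.6 [ 0.32690104 -0.3632177   0.07203535] [-1.57402494 -0.2966062  -0.49774057] [ 1.5   0.6  -0.84  2.25  1.16  0.37  0.82] 0.23341554077750853
[[-0.12953396 -0.08495533  0.0899187 ]] F cab [[ 29.75038191  -5.46712211 -19.0355858 ]]
```

Emit:
apply_moves --pt "0.3 0 0 0 0 0 0.5" --pt "0.3 0 0 0 0 0 0.47" --pt "0 -2 0 0 0 0 0.47" --pt "0 -5 0 0 0 0 0.47" --pt "0 -9 0 0 0 0 0.47" --pt "0 -14 0 0 0 0 0.47" --pt "0 -19 0 0 0 0 0.47"

```text
t: 12.48
tcp_pos: [0.2773, -0.3402, 0.2284]
orientation: [-1.578, -0.281, -0.502]
force: [-1.6, -0.1, -1.2]
width: 0.528
```

```bash
cat >> h.py <<'E'
def Rjx(lam):
    """tool z = +x_cab when vertical; pointing leans from -z toward -x_cab by lam"""
    a=cab()[2]
    return (Rn.from_euler('z',a)*Rn.from_euler('y',lam)*Rn.from_euler('z',-np.pi/2)*Rn.from_euler('x',-np.pi/2)).as_matrix()
def status():
    from rig import bot
    s=bot.read_state(); p,R=cur(); print('t',s['t'],'tcp cab',w2c(p)[0].round(4),'rpy',s['orientation'].round(3),'q',s['qpos'].round(2),'w',round(s['width'],3),'Fcab',w2c(s['force']+np.r_[cab()[:2],0])[0].round(1))
E
python3 - <<'E'
from h import *
from rig import bot,grab_frame
status()
R=Rjx(0); print(R.round(2))
rows(line(cur(),(c2w([-.004,0,.29])[0],R),10,.47))
cv2.imwrite('pics/scene7.png',grab_frame('scene')['img'])
E
```

```text
t 12.475 tcp cab [-0.1786 -0.0885  0.2284] rpy [-1.578 -0.281 -0.502] q [ 2.03  0.21 -1.26  2.22  0.22  0.59  1.71] w 0.528 Fcab [-1.3 -0.9 -1.2]
[[-0.48  0.    0.88]
 [-0.88  0.   -0.48]
 [-0.   -1.    0.  ]]
[[1.8,-0.1,0.9,-0.02,0.16,0.02,0.47],
[3.7,-0.2,1.8,-0.04,0.31,0.05,0.47],
[5.5,-0.3,2.7,-0.06,0.47,0.07,0.47],
[7.4,-0.5,3.6,-0.09,0.62,0.09,0.47],
[9.2,-0.6,4.5,-0.11,0.78,0.11,0.47],
[11.1,-0.7,5.4,-0.13,0.93,0.14,0.47],
[12.9,-0.8,6.3,-0.15,1.09,0.16,0.47],
[14.7,-0.9,7.1,-0.17,1.24,0.18,0.47],
[16.6,-1,8,-0.19,1.4,0.2,0.47],
[18.4,-1.2,8.9,-0.21,1.55,0.23,0.47]]
```

View pics/scene7.png

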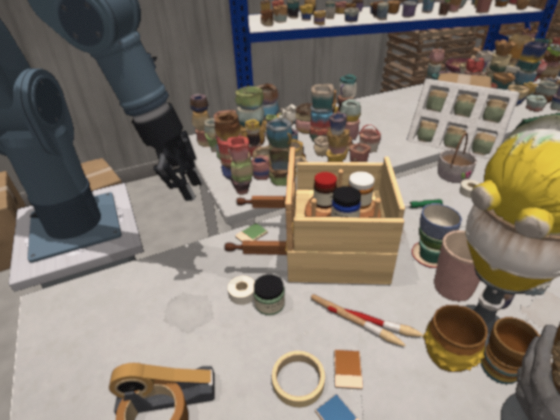

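Emit:
apply_moves --pt "1.8 -0.1 0.9 -0.02 0.16 0.02 0.47" --pt "3.7 -0.2 1.8 -0.04 0.31 0.05 0.47" --pt "5.5 -0.3 2.7 -0.06 0.47 0.07 0.47" --pt "7.4 -0.5 3.6 -0.09 0.62 0.09 0.47" --pt "9.2 -0.6 4.5 -0.11 0.78 0.11 0.47" --pt "11.1 -0.7 5.4 -0.13 0.93 0.14 0.47" --pt "12.9 -0.8 6.3 -0.15 1.09 0.16 0.47" --pt "14.7 -0.9 7.1 -0.17 1.24 0.18 0.47" --pt "16.6 -1 8 -0.19 1.4 0.2 0.47" --pt "18.4 -1.2 8.9 -0.21 1.55 0.23 0.47"

```text
t: 13.78
tcp_pos: [0.4734, -0.3444, 0.293]
orientation: [-1.57, 0.001, -2.067]
force: [-0.1, -0.4, -1.0]
width: 0.53
```

Run:
```python
from h import *
from rig import bot,grab_frame
status()
R=Rjx(0)
rows(line(cur(),(c2w([-.002,0,.26])[0],R),3,.47)+line((c2w([-.002,0,.26])[0],R),(c2w([-.002,0,.204])[0],R),4,.47))
cv2.imwrite('pics/wrist8.png',grab_frame('wrist')['img'])
cv2.imwrite('pics/top8.png',grab_frame('top')['img'])
```

```text
t 13.775 tcp cab [-0.0042  0.0014  0.293 ] rpy [-1.570e+00  1.000e-03 -2.067e+00] q [ 1.09  0.46 -0.73  1.61  0.32  1.19 -0.21] w 0.53 Fcab [ 0.1 -0.4 -1. ]
[[0,1.1,0.1,-0,0,-0,0.47],
[0.1,2.2,0.1,-0,0,-0,0.47],
[0.1,3.3,0.2,-0,0,-0,0.47],
[0.1,4.7,0.2,-0,0,-0,0.47],
[0.1,6.1,0.2,-0,0,-0,0.47],
[0.1,7.5,0.2,-0,0,-0,0.47],
[0.1,8.9,0.2,-0,0,-0,0.47]]
```

View pics/wrist8.png

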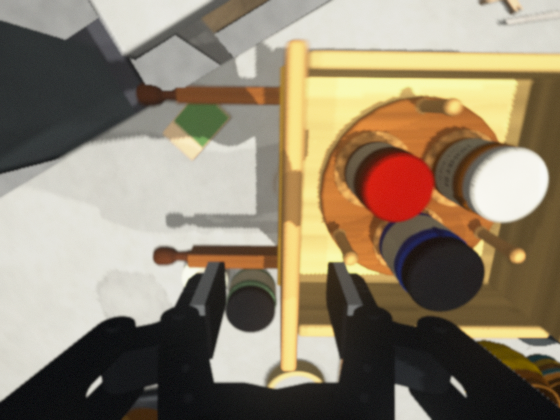

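View pics/top8.png

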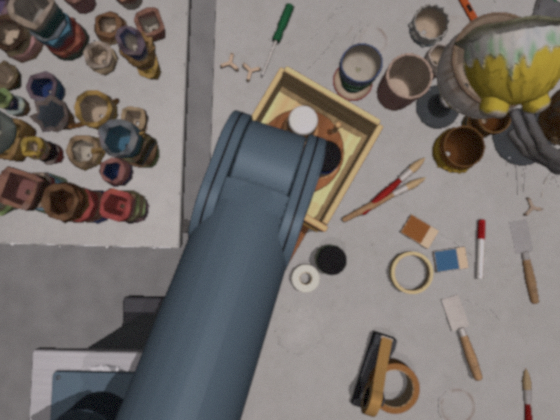

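Emit:
apply_moves --pt "0 1.1 0.1 0 0 0 0.47" --pt "0.1 2.2 0.1 0 0 0 0.47" --pt "0.1 3.3 0.2 0 0 0 0.47" --pt "0.1 4.7 0.2 0 0 0 0.47" --pt "0.1 6.1 0.2 0 0 0 0.47" --pt "0.1 7.5 0.2 0 0 0 0.47" --pt "0.1 8.8 0.2 0 0 0 0.47" --pt "0.1 8.8 0.2 0 0 0 0.47"

```text
t: 14.88
tcp_pos: [0.476, -0.3463, 0.2042]
orientation: [-1.57, 0.002, -2.063]
force: [-0.2, 0.1, 0.3]
width: 0.531
```

Run:
```python
from h import *
from rig import bot,grab_frame
status()
R=Rjx(0); T=[]
for ph in np.linspace(.0,.72,10):
    c=np.array([-.112*np.sin(ph)+.012*np.cos(ph),0,.1+.112*np.cos(ph)+.012*np.sin(ph)])
    T.append((c2w(c+[-.022,0,-.008])[0],R,.47))
rows(T)
cv2.imwrite('pics/wrist9.png',grab_frame('wrist')['img'])
```

```text
t 14.875 tcp cab [-0.0011  0.0009  0.2042] rpy [-1.570e+00  2.000e-03 -2.063e+00] q [ 1.05  0.56 -0.69  1.7   0.4   1.03 -0.27] w 0.531 Fcab [-0.2 -0.   0.3]
[[0.1,0,-0.9,-0,0,-0,0.47],
[0.1,-0,-1.8,-0,0,-0,0.47],
[0.1,-0,-2.7,-0,0,-0,0.47],
[0.1,0,-3.6,-0,0,-0,0.47],
[0.1,0.2,-4.5,-0,0,-0,0.47],
[0.1,0.4,-5.3,-0,0,-0,0.47],
[0.1,0.7,-6.2,-0,0,-0,0.47],
[0.1,1.1,-7,-0,0,-0,0.47],
[0.1,1.5,-7.8,-0,0,-0,0.47],
[0.1,2,-8.6,-0,0,-0,0.47]]
```

View pics/wrist9.png

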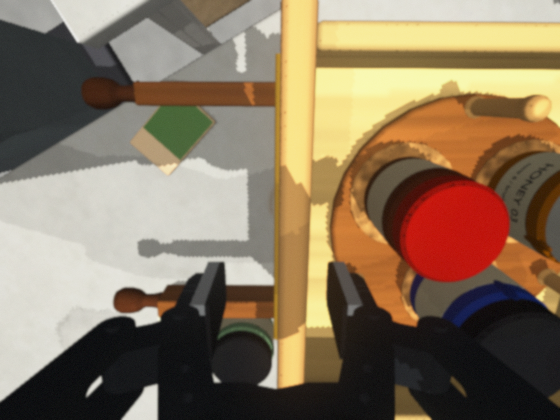

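Emit:
apply_moves --pt "0.1 0 -0.9 0 0 0 0.47" --pt "0.1 0 -1.5 0 0 0 0.47" --pt "0.1 0 -2.1 0 0 0 0.47" --pt "0.1 0 -2.7 0 0 0 0.47" --pt "0.1 0 -3.3 0 0 0 0.47" --pt "0.1 0 -3.9 0 0 0 0.47" --pt "0.1 0.2 -4.5 0 0 0 0.47" --pt "0.1 0.4 -5.2 0 0 0 0.47" --pt "0.1 0.6 -5.8 0 0 0 0.47" --pt "0.1 0.8 -6.4 0 0 0 0.47"

```text
t: 16.18
tcp_pos: [0.4191, -0.3169, 0.1966]
orientation: [-1.569, 0.002, -2.063]
force: [0.7, -1.0, -0.2]
width: 0.529
```

Run:
```python
from h import *
from rig import bot,grab_frame
status()
cv2.imwrite('pics/wrist10.png',grab_frame('wrist')['img'])
cv2.imwrite('pics/scene10.png',grab_frame('scene')['img'])
```

```text
t 16.175 tcp cab [-0.0651 -0.0003  0.1966] rpy [-1.569e+00  2.000e-03 -2.063e+00] q [ 1.13  0.46 -0.72  1.87  0.37  0.94 -0.25] w 0.529 Fcab [ 1.1 -0.6 -0.2]
```

View pics/wrist10.png

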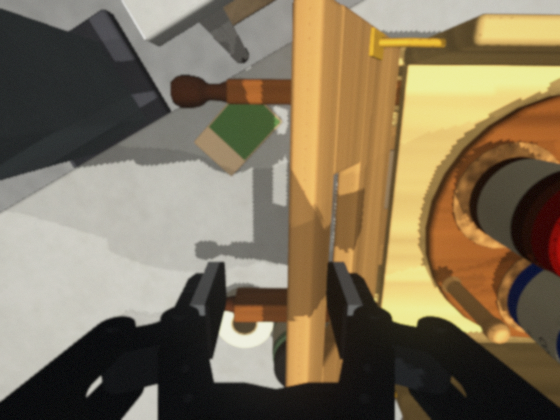

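View pics/scene10.png

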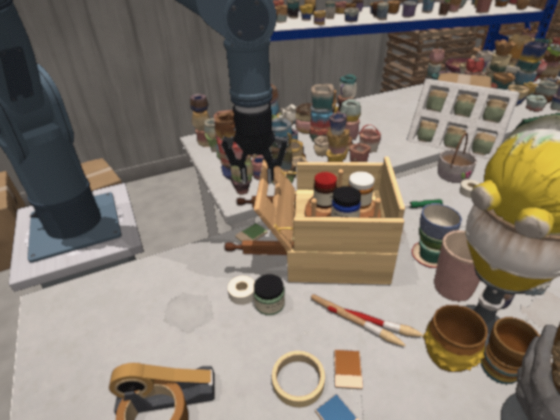

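Run:
```python
from h import *
R=Rjx(0); T=[]
for ph in np.linspace(.53,.76,6):
    c=np.array([-.112*np.sin(ph)+.012*np.cos(ph),0,.1+.112*np.cos(ph)+.012*np.sin(ph)])
    T.append((c2w(c+[-.022,0,-.008])[0],R,.47))
rows(T)
```

```text
[[-0,0.2,-0.3,-0,0,-0,0.47],
[-0,0.4,-0.7,-0,0,-0,0.47],
[-0,0.6,-1.2,-0,0,-0,0.47],
[-0,0.9,-1.6,-0,0,-0,0.47],
[-0,1.2,-2.1,-0,0,-0,0.47],
[-0,1.5,-2.5,-0,0,-0,0.47]]
```

Emit:
apply_moves --pt "0 0.2 -0.3 0 0 0 0.47" --pt "0 0.4 -0.7 0 0 0 0.47" --pt "0 0.6 -1.2 0 0 0 0.47" --pt "0 0.9 -1.6 0 0 0 0.47" --pt "0 1.2 -2.1 0 0 0 0.47" --pt "0 1.5 -2.5 0 0 0 0.47" --pt "0 1.5 -2.5 0 0 0 0.47"

```text
t: 17.15
tcp_pos: [0.396, -0.3046, 0.1811]
orientation: [-1.571, 0.002, -2.063]
force: [-0.9, -0.3, -0.5]
width: 0.531
```

Emit:
apply_moves --pt "0 -0.5 0.5 0 0 0 0.47" --pt "0 -2 0.7 0 0 0 0.47" --pt "0 -5 1.5 0 0 0 0.47" --pt "0 -8 3.5 0 0 0 0.47" --pt "0 -11 6 0 0 0 0.47" --pt "0 -11 6 0 0 0 0.47"

```text
t: 17.9
tcp_pos: [0.4517, -0.3342, 0.2944]
orientation: [-1.564, 0.002, -2.063]
force: [-0.5, 0.3, -0.6]
width: 0.53
```

Run:
```python
from h import *
from rig import bot,grab_frame
status()
for n in('wrist','scene'):
  f=grab_frame(n); cv2.imwrite(f'pics/{n}11.png',f['img'])
  if n=='wrist': print(f['R'].tolist(),f['t'].tolist())
a=cv2.imread('pics/scene11.png')[150:290,215:405]; cv2.imwrite('pics/scene11c.png',cv2.resize(a,None,fx=4,fy=4,interpolation=cv2.INTER_CUBIC))
```

```text
t 17.9 tcp cab [-0.0282  0.      0.2944] rpy [-1.564e+00  2.000e-03 -2.063e+00] q [ 1.13  0.42 -0.75  1.68  0.3   1.16 -0.19] w 0.53 Fcab [-0.5  0.  -0.6]
[[0.8807443477182167, -0.47353735813047115, 0.0071947492817202655], [-0.4541288555578292, -0.8401405885715383, 0.29653123610238047], [-0.1343740172509151, -0.26443555337640084, -0.954996053184707]] [-0.5599358417868382, -0.13277850511707573, 0.41202172577555546]
```

View pics/wrist11.png

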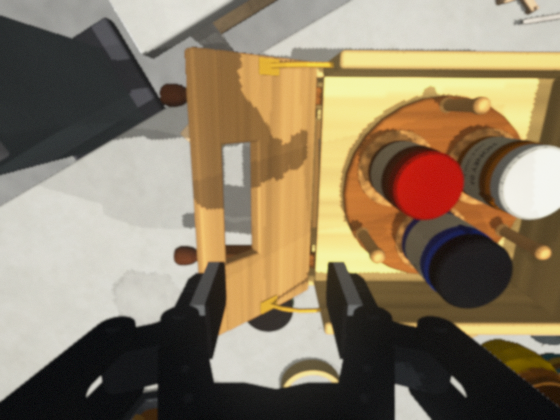

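View pics/scene11c.png

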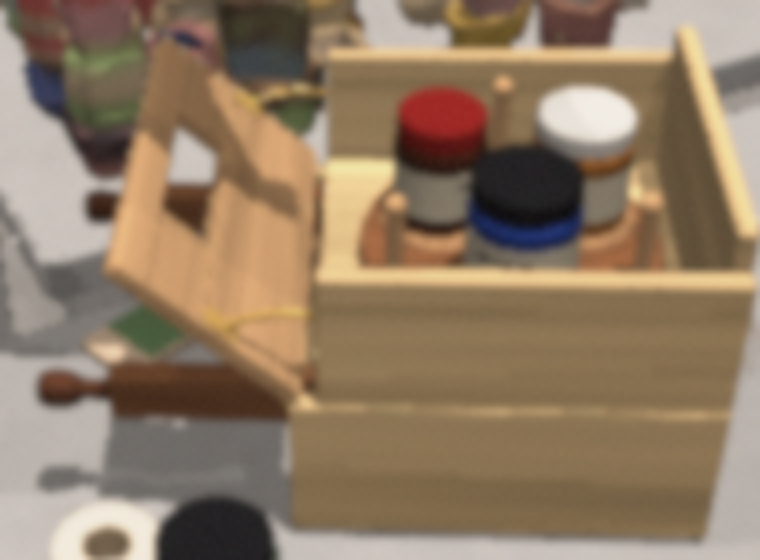

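```bash
cat >> h.py <<'E'
def flap_pts(ph,r,n,y):
    return c2w([-r*np.sin(ph)+n*np.cos(ph),y,.1+r*np.cos(ph)+n*np.sin(ph)])[0]
E
python3 - <<'E'
from h import *
C=cams()
for ph in (.6,.65,.7,.75,.8,.85):
    print(ph,[(proj(C['scene'],flap_pts(ph,r,n,y))[0]+OFF[2:]-[215,150]).dot(np.eye(2)*4).round(0).tolist() for r,n,y in((.125,0,-.112),(.125,.012,-.112),(.125,0,.112),(.125,.012,.112),(.103,.012,.048),(.069,.012,-.048))])
E
```

```text
0.6 [[136.0, 248.0], [155.0, 238.0], [182.0, 19.0], [198.0, 9.0], [211.0, 93.0], [234.0, 234.0]]
0.65 [[126.0, 254.0], [145.0, 243.0], [174.0, 25.0], [189.0, 14.0], [203.0, 96.0], [229.0, 237.0]]
0.7 [[117.0, 260.0], [134.0, 248.0], [166.0, 30.0], [181.0, 19.0], [196.0, 101.0], [223.0, 239.0]]
0.75 [[108.0, 267.0], [124.0, 254.0], [159.0, 36.0], [173.0, 24.0], [189.0, 105.0], [218.0, 242.0]]
0.8 [[100.0, 274.0], [115.0, 260.0], [152.0, 43.0], [165.0, 30.0], [182.0, 109.0], [212.0, 245.0]]
0.85 [[92.0, 281.0], [106.0, 267.0], [146.0, 49.0], [158.0, 36.0], [176.0, 114.0], [207.0, 248.0]]
```

Run:
```python
from h import *
lam=np.radians(42); R=Rjx(lam); g=flap_pts(.75,.114,.006,0); T=grasp_tcp(g,R); pre=T-.085*R[:,1]
print(w2c(pre))
rows(line(cur(),(pre,R),6,.47))
```

```text
[[-2.89533262e-02  4.51028104e-17  2.36772866e-01]]
[[-0,0.9,0,-0.12,0,-0,0.47],
[-0,1.8,0.1,-0.24,0,-0,0.47],
[-0,2.7,0.1,-0.37,0,-0,0.47],
[-0,3.6,0.2,-0.49,0,-0,0.47],
[-0,4.5,0.2,-0.61,0,-0,0.47],
[-0,5.5,0.3,-0.73,0.01,-0,0.47]]
```

Emit:
apply_moves --pt "0 0.9 0 -0.12 0 0 0.47" --pt "0 1.8 0.1 -0.24 0 0 0.47" --pt "0 2.7 0.1 -0.37 0 0 0.47" --pt "0 3.6 0.2 -0.49 0 0 0.47" --pt "0 4.5 0.2 -0.61 0 0 0.47" --pt "0 5.5 0.3 -0.73 0.01 0 0.47" --pt "0 5.5 0.3 -0.73 0.01 0 0.47"

```text
t: 18.88
tcp_pos: [0.4506, -0.3333, 0.233]
orientation: [-2.307, -0.002, -2.071]
force: [-0.5, 0.4, 0.3]
width: 0.524
```

Run:
```python
from h import *
from rig import bot,grab_frame
status()
f=grab_frame('wrist'); cv2.imwrite('pics/wrist12.png',f['img'])
g=grab_frame('scene'); cv2.imwrite('pics/scene12.png',g['img'])
W={k:f[k] for k in('mtx','R','t')}
for ph in(.7,.75,.8): print(ph,[proj(W,flap_pts(ph,r,n,y))[0].round(0).tolist() for r,n,y in((.125,.012,0),(.103,.012,.048),(.069,.012,.048),(.103,.012,-.048),(.125,.012,.112))])
lam=np.radians(42); R=Rjx(lam); g=flap_pts(.75,.114,.006,0); T=grasp_tcp(g,R)
rows(line(cur(),(T,R),6,.47))
```

```text
t 18.875 tcp cab [-2.96e-02  2.00e-04  2.33e-01] rpy [-2.307e+00 -2.000e-03 -2.071e+00] q [ 0.79  0.91 -0.5   1.14  0.28  1.91 -0.2 ] w 0.524 Fcab [-0.6  0.1  0.3]
0.7 [[255.0, 237.0], [292.0, 155.0], [350.0, 154.0], [290.0, 304.0], [250.0, 28.0]]
0.75 [[253.0, 233.0], [289.0, 154.0], [347.0, 153.0], [288.0, 300.0], [248.0, 30.0]]
0.8 [[252.0, 230.0], [288.0, 153.0], [345.0, 152.0], [287.0, 296.0], [247.0, 32.0]]
[[-0,1.4,0,-0,-0,-0,0.47],
[-0,2.8,0,-0,-0,-0,0.47],
[-0,4.2,0,-0,-0,-0,0.47],
[-0,5.6,0,-0,-0,-0,0.47],
[-0,7.1,0,-0,-0,-0,0.47],
[-0,8.5,0,-0,-0,-0,0.47]]
```

View pics/wrist12.png

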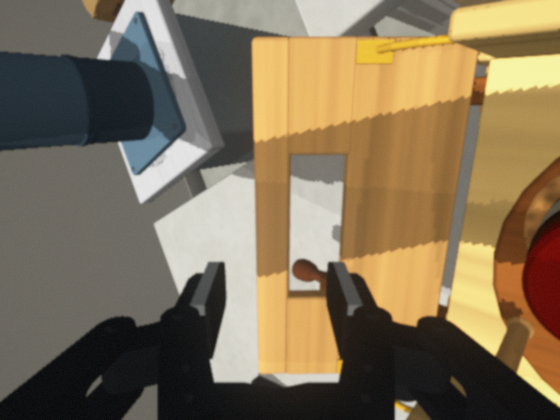

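View pics/scene12.png

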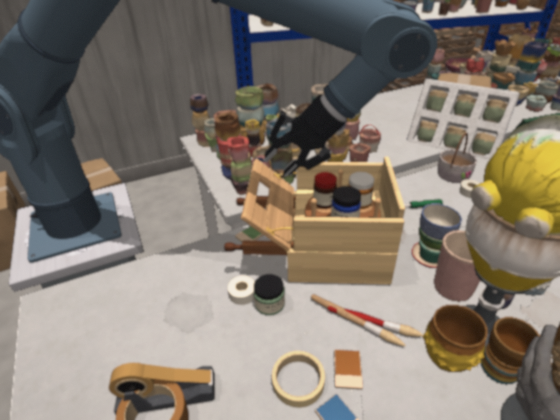

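Run:
```python
from h import *
lam=np.radians(34); R=Rjx(lam); g=flap_pts(.745,.114,.006,0); T=grasp_tcp(g,R)
a=(T-.07*R[:,1],R)
rows(line(cur(),a,3,.47)); rows(line(a,(T,R),6,.47))
```

```text
[[-0,0.5,-0.2,0.05,-0,-0,0.47],
[-0,1,-0.5,0.09,-0,-0,0.47],
[-0,1.5,-0.7,0.14,-0,-0,0.47]]
[[-0,2.6,-0.5,0.14,-0,-0,0.47],
[-0,3.8,-0.4,0.14,-0,-0,0.47],
[-0,4.9,-0.2,0.14,-0,-0,0.47],
[-0,6.1,-0,0.14,-0,-0,0.47],
[-0,7.2,0.1,0.14,-0,-0,0.47],
[-0,8.4,0.3,0.14,-0,-0,0.47]]
```

Emit:
apply_moves --pt "0 0.5 -0.2 0.05 0 0 0.47" --pt "0 1 -0.5 0.09 0 0 0.47" --pt "0 1.5 -0.7 0.14 0 0 0.47" --pt "0 2.6 -0.5 0.14 0 0 0.47" --pt "0 3.8 -0.4 0.14 0 0 0.47" --pt "0 4.4 -0.3 0.14 0 0 0.47" --pt "0 4.4 -0.3 0.14 0 0 0.47"

```text
t: 19.85
tcp_pos: [0.4223, -0.3185, 0.2053]
orientation: [-2.164, -0.001, -2.071]
force: [0.1, -0.0, 0.4]
width: 0.527
```

Run:
```python
from h import *
from rig import bot,grab_frame
status()
f=grab_frame('wrist'); cv2.imwrite('pics/wrist13.png',f['img'])
lam=np.radians(34); R=Rjx(lam); g=flap_pts(.745,.114,.006,0); T=grasp_tcp(g,R)
rows(line(cur(),(T,R),4,.47))
```

```text
t 19.85 tcp cab [-6.150e-02 -2.000e-04  2.053e-01] rpy [-2.164e+00 -1.000e-03 -2.071e+00] q [ 0.86  0.8  -0.53  1.38  0.29  1.66 -0.21] w 0.527 Fcab [0.1 0.  0.4]
[[-0,1,0,-0,-0,-0,0.47],
[-0,2,0,-0,-0,-0,0.47],
[-0,3,0,-0,-0,-0,0.47],
[-0,4,0,-0,-0,-0,0.47]]
```

View pics/wrist13.png

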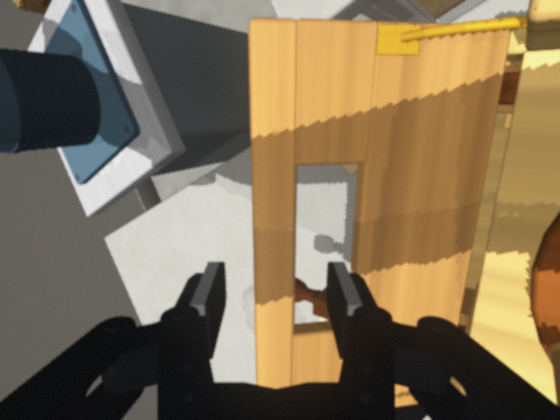

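Emit:
apply_moves --pt "0 1 0 0 0 0 0.5" --pt "0 2 0 0 0 0 0.5" --pt "0 3 0 0 0 0 0.5" --pt "0 4 0 0 0 0 0.5" --pt "0 4 0 0 0 0 0.5"

```text
t: 20.52
tcp_pos: [0.4024, -0.3076, 0.1719]
orientation: [-2.165, -0.001, -2.071]
force: [-0.1, -0.0, -0.3]
width: 0.499
```

Run:
```python
from h import *
from rig import bot,grab_frame
status()
f=grab_frame('wrist'); cv2.imwrite('pics/wrist14.png',f['img'])
a=grab_frame('scene')['img'][150:290,215:405]; cv2.imwrite('pics/scene14c.png',cv2.resize(a,None,fx=4,fy=4,interpolation=cv2.INTER_CUBIC))
```

```text
t 20.525 tcp cab [-0.0842 -0.0002  0.1719] rpy [-2.165e+00 -1.000e-03 -2.071e+00] q [ 0.88  0.8  -0.53  1.47  0.3   1.57 -0.22] w 0.499 Fcab [-0.1 -0.  -0.3]
```

View pics/wrist14.png

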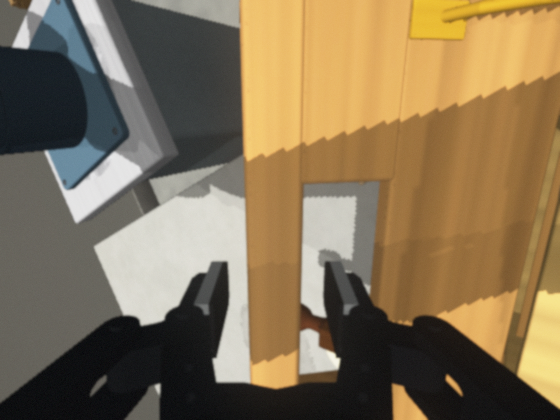

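View pics/scene14c.png

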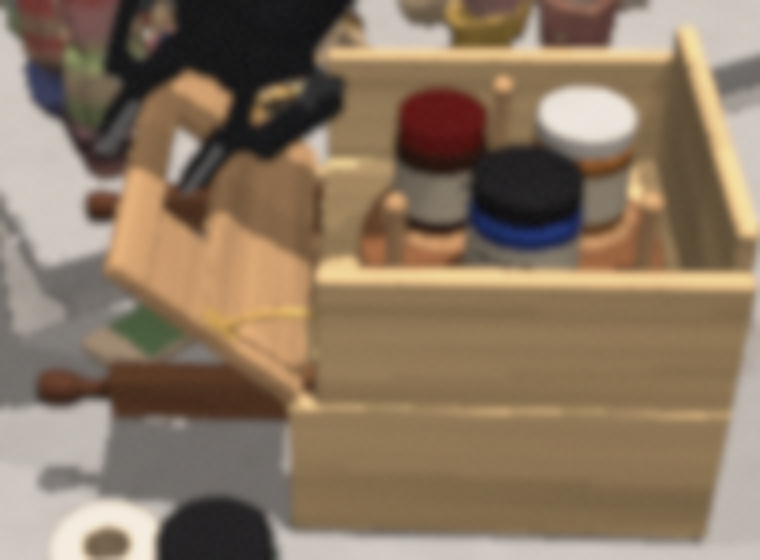

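Fingers straddle the strip; the right one goes into the hole. Close on it.

Emit:
apply_moves --pt "0 0 0 0 0 0 1" --pt "0 0 0 0 0 0 1" --pt "0 0 0 0 0 0 1" --pt "0 0 0 0 0 0 1" --grip_force 40

```text
t: 21.12
tcp_pos: [0.4022, -0.3073, 0.1732]
orientation: [-2.166, -0.001, -2.071]
force: [-5.3, 2.5, 4.4]
width: 0.253
```

Run:
```python
from h import *
from rig import bot,grab_frame
status()
p,R0=cur(); g=w2c(p-.0187*R0[:,1])[0]
print(g, 'radius',np.hypot(g[0],g[2]-.1),'phi',np.arctan2(-g[0],g[2]-.1)+np.arctan2(.006,.114), 'lam', np.arctan2(-(w2c(R0[:,1]+np.r_[cab()[:2],0])[0][0]),-R0[2,1]))
f=grab_frame('wrist'); cv2.imwrite('pics/wrist15.png',f['img'])
```

```text
t 21.125 tcp cab [-0.0845  0.      0.1732] rpy [-2.166e+00 -1.000e-03 -2.071e+00] q [ 0.88  0.8  -0.53  1.47  0.3   1.58 -0.22] w 0.253 Fcab [-5.9 -0.3  4.4]
[-7.40211039e-02  2.29490828e-06  1.88666850e-01] radius 0.11550296174798286 phi 0.7481996951102751 lam 0.5952858022055013
```

View pics/wrist15.png

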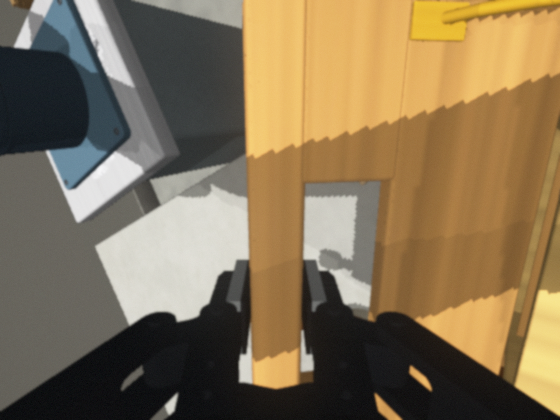

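```bash
cat >> h.py <<'E'
def arc(dphis,c=1.0,under=0.0):
    """rigid turn of the tool about the hinge line by dphi (opening)"""
    p,R0=cur(); h=c2w([0,0,.1])[0]; yc=c2w([0,1,0])[0]-c2w([0,0,0])[0]
    T=[]
    for d in dphis:
        Q=Rn.from_rotvec(-yc*d).as_matrix(); T.append((h+Q@(p-h),Q@R0,c))
    return T
E
python3 - <<'E'
from h import *
rows(arc(np.arange(1,9)*.052))
E
```

```text
[[0,0.6,-0.1,0.05,-0,0,1],
[0,1.2,-0.1,0.1,-0,0,1],
[0,1.7,-0.1,0.16,-0,0,1],
[0,2.3,-0,0.21,-0,0,1],
[0,2.9,0,0.26,-0,0,1],
[0,3.5,0.1,0.31,-0,0,1],
[0,4,0.3,0.36,-0,0,1],
[0,4.6,0.4,0.42,-0,0,1]]
```

Emit:
apply_moves --pt "0 0.6 -0.1 0.05 0 0 1" --pt "0 1.2 -0.1 0.1 0 0 1" --pt "0 1.7 -0.1 0.16 0 0 1" --pt "0 2.3 0 0.21 0 0 1" --pt "0 2.9 0 0.26 0 0 1" --pt "0 3.5 0.1 0.31 0 0 1" --pt "0 4 0.3 0.36 0 0 1" --pt "0 4.6 0.4 0.42 0 0 1"

```text
t: 22.18
tcp_pos: [0.3827, -0.2967, 0.1327]
orientation: [-1.744, -0.001, -2.071]
force: [2.5, -1.1, -3.5]
width: 0.253
```

```bash
cat >> h.py <<'E'
def gstat():
    p,R0=cur(); g=w2c(p-.0187*R0[:,1])[0]
    print('radius',np.hypot(g[0],g[2]-.1).round(4),'phi',(np.arctan2(-g[0],g[2]-.1)+np.arctan2(.006,.114)).round(3), 'lam', np.arctan2(-(w2c(R0[:,1]+np.r_[cab()[:2],0])[0][0]),-R0[2,1]).round(3))
E
python3 - <<'E'
from h import *
from rig import grab_frame
status(); gstat()
cv2.imwrite('pics/wrist16.png',grab_frame('wrist')['img'])
rows(arc(np.arange(1,9)*.052))
E
```

```text
t 22.175 tcp cab [-1.068e-01  1.000e-04  1.327e-01] rpy [-1.744e+00 -1.000e-03 -2.071e+00] q [ 1.01  0.57 -0.59  1.88  0.36  0.99 -0.27] w 0.253 Fcab [ 2.7  0.3 -3.5]
radius 0.1155 phi 1.165 lam 0.173
[[-0,0.6,-0.1,0.05,0,0,1],
[-0,1.2,-0.1,0.1,0,0,1],
[-0,1.7,-0.1,0.16,0,0,1],
[-0,2.3,-0,0.21,0,0,1],
[-0,2.9,0,0.26,0,0,1],
[-0,3.5,0.1,0.31,0,0,1],
[-0,4,0.2,0.36,0,0,1],
[-0,4.6,0.4,0.42,0,0,1]]
```

View pics/wrist16.png

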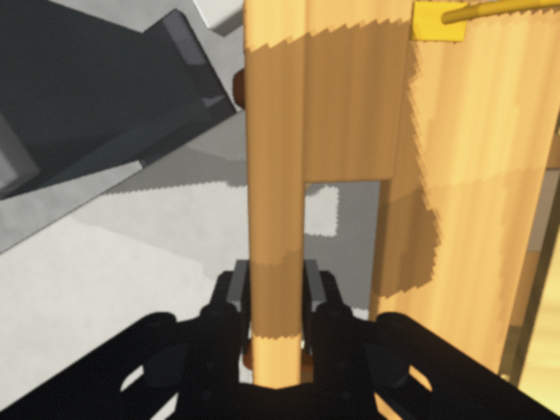

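Emit:
apply_moves --pt "0 0.6 -0.1 0.05 0 0 1" --pt "0 1.2 -0.1 0.1 0 0 1" --pt "0 1.7 -0.1 0.16 0 0 1" --pt "0 2.3 0 0.21 0 0 1" --pt "0 2.9 0 0.26 0 0 1" --pt "0 3.5 0.1 0.31 0 0 1" --pt "0 4 0.2 0.36 0 0 1" --pt "0 4 0.2 0.36 0 0 1"

```text
t: 23.22
tcp_pos: [0.3789, -0.2947, 0.0936]
orientation: [-1.378, -0.003, -2.07]
force: [-2.2, 3.5, 11.1]
width: 0.251
```

Run:
```python
from h import *
status(); gstat()
rows(arc(np.arange(1,5)*.02))
```

```text
t 23.225 tcp cab [-0.111   0.      0.0936] rpy [-1.378 -0.003 -2.07 ] q [ 1.    0.45 -0.51  2.21  0.56  0.39 -0.44] w 0.251 Fcab [-3.7  2.  11.1]
radius 0.1152 phi 1.52 lam -0.192
[[-0,0.2,-0,0.02,0,0,1],
[-0,0.4,-0.1,0.04,0,0,1],
[-0,0.7,-0.1,0.06,0,0,1],
[-0,0.9,-0.1,0.08,0,0,1]]
```

Emit:
apply_moves --pt "0 0.2 0 0.02 0 0 1" --pt "0 0.2 0 0.02 0 0 1"

```text
t: 23.48
tcp_pos: [0.3792, -0.2949, 0.0932]
orientation: [-1.359, -0.005, -2.07]
force: [-11.0, 8.7, 31.6]
width: 0.256
```

Run:
```python
from h import *
from rig import grab_frame
status(); gstat()
a=grab_frame('scene')['img'][150:290,215:405]; cv2.imwrite('pics/scene17c.png',cv2.resize(a,None,fx=4,fy=4,interpolation=cv2.INTER_CUBIC))
cv2.imwrite('pics/wrist17.png',grab_frame('wrist')['img'])
C=cams()
for ph in (1.5,1.54,1.58):
    print(ph,[(proj(C['scene'],flap_pts(ph,r,n,y))[0]+OFF[2:]-[215,150]).dot(np.eye(2)*4).round(0).tolist() for r,n,y in((.125,0,-.112),(.125,.012,-.112),(.125,0,.112),(.125,.012,.112))])
```

```text
t 23.475 tcp cab [-0.1107 -0.      0.0932] rpy [-1.359 -0.005 -2.07 ] q [ 0.99  0.44 -0.49  2.22  0.58  0.36 -0.46] w 0.256 Fcab [-13.8   2.4  31.6]
radius 0.1152 phi 1.524 lam -0.212
1.5 [[47.0, 390.0], [46.0, 373.0], [106.0, 149.0], [106.0, 134.0]]
1.54 [[48.0, 397.0], [46.0, 380.0], [107.0, 156.0], [106.0, 140.0]]
1.58 [[48.0, 404.0], [46.0, 387.0], [107.0, 162.0], [105.0, 147.0]]
```

View pics/scene17c.png

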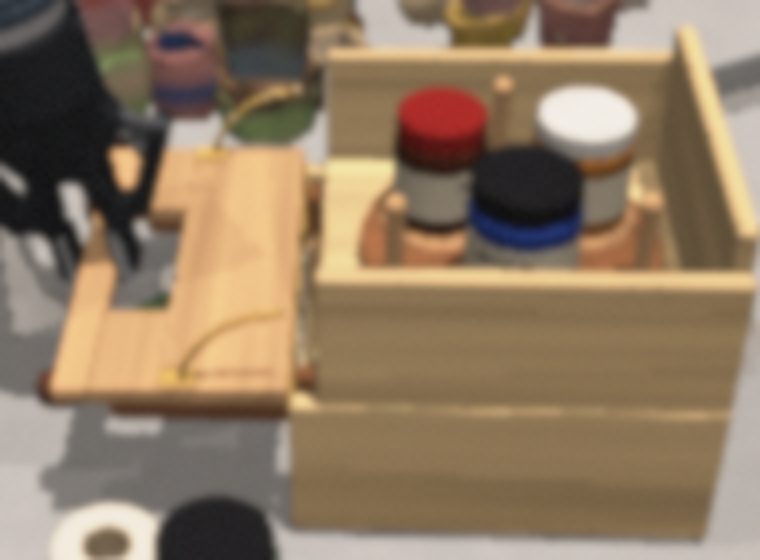

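View pics/wrist17.png

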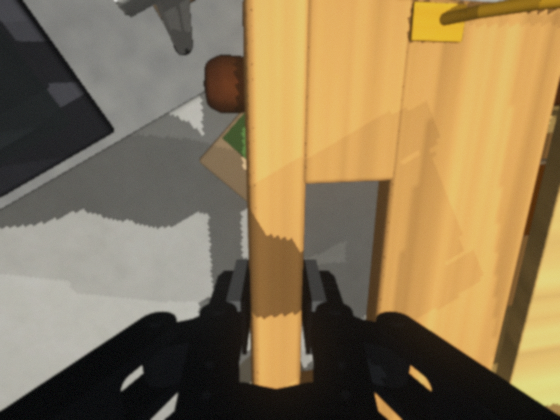

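Emit:
apply_moves --pt "0 -0.1 0 0 0 0 1" --pt "0 -0.1 0 0 0 0 0.6" --pt "0 -0.1 0 0 0 0 0.5" --pt "0 -0.1 0 0 0 0 0.5"

```text
t: 24.08
tcp_pos: [0.3792, -0.2949, 0.0941]
orientation: [-1.359, -0.005, -2.07]
force: [-0.0, -0.6, -0.2]
width: 0.499
```

Emit:
apply_moves --pt "0 -1 0 0 0 0 0.5" --pt "0 -3 0 0 0 0 0.5" --pt "0 -5 0 0 0 0 0.5" --pt "0 -8 0 0 0 0 0.5" --pt "0 -12 0 0 0 0 0.5" --pt "0 -16 0 0 0 0 0.5"

```text
t: 24.82
tcp_pos: [0.3496, -0.2775, 0.2519]
orientation: [-1.359, -0.005, -2.069]
force: [0.2, -0.8, -0.3]
width: 0.503
```

Run:
```python
from h import *
from rig import grab_frame
status()
a=grab_frame('scene')['img'][150:290,215:405]; cv2.imwrite('pics/scene18c.png',cv2.resize(a,None,fx=4,fy=4,interpolation=cv2.INTER_CUBIC))
cv2.imwrite('pics/wrist18.png',grab_frame('wrist')['img'])
cv2.imwrite('pics/top18.png',grab_frame('top')['img'])
```

```text
t 24.825 tcp cab [-0.145   0.0012  0.2519] rpy [-1.359 -0.005 -2.069] q [ 1.37  0.1  -0.81  2.15  0.1   0.71 -0.01] w 0.503 Fcab [ 0.6 -0.7 -0.3]
```

View pics/scene18c.png

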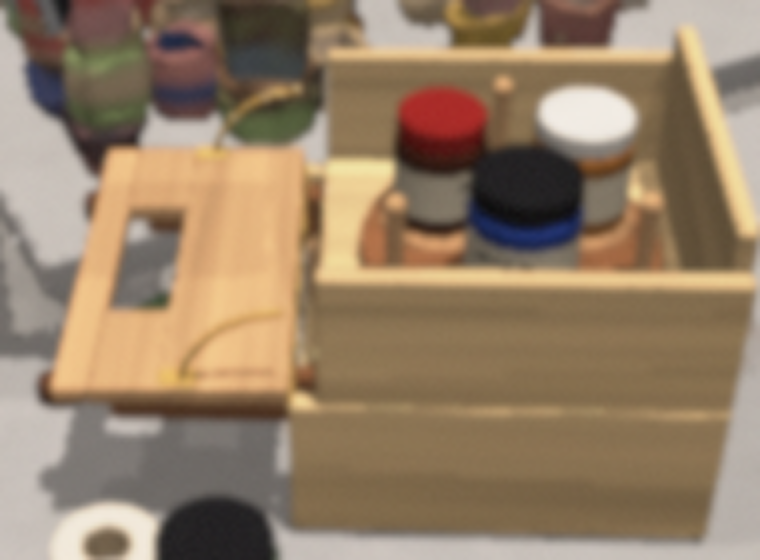

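View pics/wrist18.png

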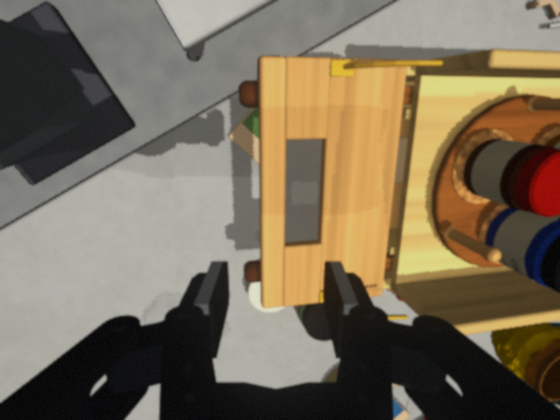

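View pics/top18.png

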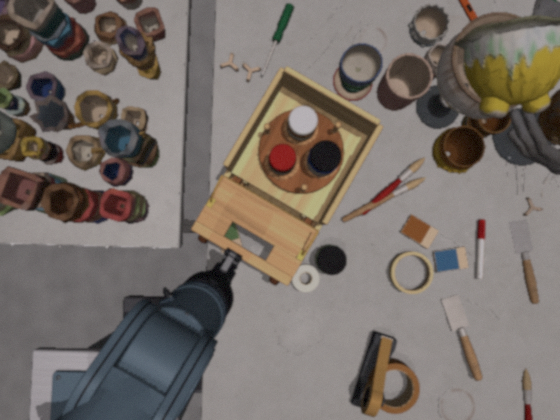

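```bash
cat >> h.py <<'E'
def Rpeg(al): return Rn.from_euler('z',al).as_matrix()@Rtool(0)
def pegpos(al,z,r=.077,ax=(.12,0)): return c2w([ax[0]-r*np.cos(al),ax[1]-r*np.sin(al),z])[0]
E
python3 - <<'E'
from h import *
al=np.radians(31.3); B=(pegpos(al,.27),Rpeg(al))
rows(line(cur(),B,13,.55))
E
```

```text
[[0.3,0.2,1.5,-0.01,-0.16,0.02,0.55],
[0.6,0.4,3,-0.02,-0.32,0.04,0.55],
[0.9,0.6,4.5,-0.03,-0.49,0.05,0.55],
[1.2,0.8,6.1,-0.04,-0.65,0.07,0.55],
[1.5,1,7.6,-0.05,-0.81,0.09,0.55],
[1.8,1.2,9.1,-0.06,-0.97,0.11,0.55],
[2.1,1.4,10.6,-0.06,-1.14,0.13,0.55],
[2.5,1.6,12.1,-0.07,-1.3,0.14,0.55],
[2.8,1.8,13.6,-0.08,-1.46,0.16,0.55],
[3.1,2,15.1,-0.09,-1.62,0.18,0.55],
[3.4,2.2,16.7,-0.1,-1.78,0.2,0.55],
[3.7,2.4,18.2,-0.11,-1.95,0.22,0.55],
[4,2.6,19.7,-0.12,-2.11,0.23,0.55]]
```

Emit:
apply_moves --pt "0.3 0.2 1.5 -0.01 -0.16 0.02 0.55" --pt "0.6 0.4 3 -0.02 -0.32 0.04 0.55" --pt "0.9 0.6 4.5 -0.03 -0.49 0.05 0.55" --pt "1.2 0.8 6.1 -0.04 -0.65 0.07 0.55" --pt "1.5 1 7.6 -0.05 -0.81 0.09 0.55" --pt "1.8 1.2 9.1 -0.06 -0.97 0.11 0.55" --pt "2.1 1.4 10.6 -0.06 -1.14 0.13 0.55" --pt "2.5 1.6 12.1 -0.07 -1.3 0.14 0.55" --pt "2.8 1.8 13.6 -0.08 -1.46 0.16 0.55" --pt "3.1 2 15.1 -0.09 -1.62 0.18 0.55"

```text
t: 26.22
tcp_pos: [0.4689, -0.3789, 0.2642]
orientation: [-1.529, -0.044, -0.436]
force: [0.1, 0.3, 0.1]
width: 0.45
```

Run:
```python
from h import *
status()
al=np.radians(31.3); B=(pegpos(al,.26),Rpeg(al))
rows(line(cur(),B,4,.6))
```

```text
t 26.225 tcp cab [ 0.0082 -0.0311  0.2642] rpy [-1.529 -0.044 -0.436] q [ 1.31  0.6  -0.99  1.62  0.49  1.16  1.36] w 0.45 Fcab [-0.   0.3  0.1]
[[1.1,0.1,-0.3,-0.01,-0.12,0.01,0.6],
[2.3,0.3,-0.6,-0.02,-0.24,0.03,0.6],
[3.4,0.4,-0.9,-0.02,-0.36,0.04,0.6],
[4.5,0.6,-1.2,-0.03,-0.48,0.05,0.6]]
```

Emit:
apply_moves --pt "1.1 0.1 -0.3 -0.01 -0.12 0.01 0.6" --pt "2.3 0.3 -0.6 -0.02 -0.24 0.03 0.6" --pt "3.4 0.4 -0.9 -0.02 -0.36 0.04 0.6" --pt "4.5 0.6 -1.2 -0.03 -0.48 0.05 0.6" --pt "4.5 0.6 -1.2 -0.03 -0.48 0.05 0.6"

```text
t: 26.85
tcp_pos: [0.5051, -0.408, 0.2579]
orientation: [-1.569, -0.002, 0.045]
force: [0.0, -0.2, 0.4]
width: 0.402
```

Run:
```python
from h import *
from rig import grab_frame
status()
al=np.radians(31.3); B=(pegpos(al,.156),Rpeg(al))
rows(line(cur(),B,6,.6))
f=grab_frame('wrist'); cv2.imwrite('pics/wrist19.png',f['img'])
print(proj(f,pegpos(al,.184)), proj(f,cur()[0]))
```

```text
t 26.85 tcp cab [ 0.0539 -0.0394  0.2579] rpy [-1.569 -0.002  0.045] q [ 1.24  0.73 -1.03  1.47  0.63  1.3   1.77] w 0.402 Fcab [ 0.1 -0.2  0.4]
[[-0,1.7,-0,-0,-0,0,0.6],
[-0,3.4,-0,-0,-0,0,0.6],
[-0,5.1,-0,-0,-0,0,0.6],
[-0,6.8,-0.1,-0,-0,0,0.6],
[-0,8.5,-0.1,-0,-0,0,0.6],
[-0,10.2,-0.1,-0,-0,0,0.6]]
[[276.41492097 221.03398325]] [[278.67908286 274.51174433]]
```

View pics/wrist19.png

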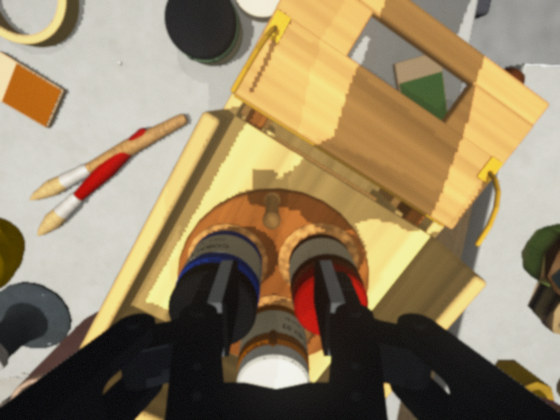

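Emit:
apply_moves --pt "0 1.7 0 0 0 0 0.62" --pt "0 3.4 0 0 0 0 0.64" --pt "0 5.1 0 0 0 0 0.64" --pt "0 6.8 0 0 0 0 0.64" --pt "0 8.5 0 0 0 0 0.64" --pt "0 10 0 0 0 0 0.64" --pt "0 10 0 0 0 0 0.64"

```text
t: 27.78
tcp_pos: [0.5043, -0.4074, 0.1569]
orientation: [-1.568, -0.0, 0.044]
force: [-0.5, -0.5, -0.3]
width: 0.365
```

Emit:
apply_moves --pt "0 0 0 0 0 0 1" --pt "0 0 0 0 0 0 1" --pt "0 0 0 0 0 0 1" --pt "0 0 0 0 0 0 1" --grip_force 25

```text
t: 28.28
tcp_pos: [0.5047, -0.4077, 0.1575]
orientation: [-1.569, -0.001, 0.043]
force: [0.3, -0.2, 2.4]
width: 0.116
```

Run:
```python
from h import *
from rig import grab_frame
status()
p,R=cur(); c=w2c(p)[0]; print('alpha',np.degrees(np.arctan2(-c[1],.12-c[0])),np.hypot(c[1],.12-c[0]))
f=grab_frame('wrist'); cv2.imwrite('pics/wrist20.png',f['img'])
T=[]
ax=c2w([.12,0,0])[0]; 
for d in np.radians(np.arange(1,11)*4.6):
    Q=Rn.from_euler('z',-d).as_matrix(); T.append((ax+Q@(p-ax),Q@R,1))
rows(T)
```

```text
t 28.275 tcp cab [ 0.0534 -0.0393  0.1575] rpy [-1.569e+00 -1.000e-03  4.300e-02] q [ 1.21  0.83 -0.96  1.56  0.72  1.14  1.71] w 0.116 Fcab [ 0.3 -0.1  2.4]
alpha 30.55618876753066 0.07731797843109678
[[0,0,0.6,-0,0.08,-0,1],
[0.1,0,1.2,-0,0.16,-0,1],
[0.2,0,1.8,-0,0.24,-0,1],
[0.4,0,2.4,-0,0.32,-0,1],
[0.6,0,3,-0,0.4,-0,1],
[0.9,0,3.6,-0,0.48,-0,1],
[1.2,0,4.1,-0,0.56,-0,1],
[1.6,0,4.6,-0,0.64,-0,1],
[2,0,5.1,-0,0.72,-0,1],
[2.4,0,5.5,-0,0.8,-0,1]]
```

View pics/wrist20.png

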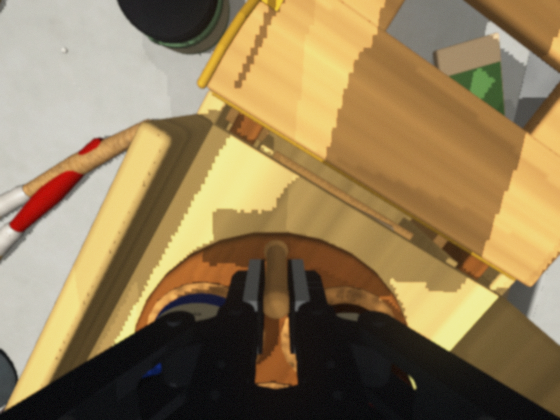

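Peg is gripped (10 mm opening, alpha 30.6°). Turn clockwise.

Emit:
apply_moves --pt "0 0 0.6 0 0.08 0 1" --pt "0.1 0 1.2 0 0.16 0 1" --pt "0.2 0 1.8 0 0.24 0 1" --pt "0.4 0 2.4 0 0.32 0 1" --pt "0.6 0 3 0 0.4 0 1" --pt "0.9 0 3.6 0 0.48 0 1" --pt "1.2 0 4.1 0 0.56 0 1" --pt "1.6 0 4.6 0 0.64 0 1" --pt "2 0 5.1 0 0.72 0 1" --pt "2.4 0 5.5 0 0.8 0 1"

```text
t: 29.58
tcp_pos: [0.5269, -0.3527, 0.1576]
orientation: [-1.568, -0.001, -0.76]
force: [2.7, -4.0, -3.2]
width: 0.112
```

```bash
cat > turn.py <<'E'
from h import *
import sys
status()
p,R=cur(); c=w2c(p)[0]; a=np.degrees(np.arctan2(-c[1],.12-c[0])); print('alpha',a,np.hypot(c[1],.12-c[0]))
T=[]; ax=c2w([.12,0,0])[0]; n=int(sys.argv[2]); to=float(sys.argv[1])
for k in range(1,n+1):
    a2=np.radians(a+(to-a)*k/n); T.append((pegpos(a2,p[2]),Rpeg(a2),1))
rows(T)
E
python3 turn.py -60 10
```

```text
t 29.575 tcp cab [0.0467 0.0196 0.1576] rpy [-1.568e+00 -1.000e-03 -7.600e-01] q [ 1.05  0.73 -0.81  1.61  0.59  1.05  0.89] w 0.112 Fcab [ 4.3 -2.2 -3.2]
alpha -14.9530061301417 0.07587652160049348
[[-0.1,0,0.6,-0,0.08,0,1],
[-0,0,1.2,-0,0.16,0,1],
[0.1,0,1.8,-0,0.23,0,1],
[0.3,0,2.4,-0,0.31,0,1],
[0.5,0,3,-0,0.39,0,1],
[0.7,0,3.5,-0,0.47,0,1],
[1,0,4,-0,0.55,0,1],
[1.4,0,4.5,-0,0.63,0,1],
[1.7,0,5,-0,0.71,0,1],
[2.1,0,5.5,-0,0.78,0,1]]
```

Emit:
apply_moves --pt "0 0 0.6 0 0.08 0 1" --pt "0 0 1.2 0 0.16 0 1" --pt "0.1 0 1.8 0 0.23 0 1" --pt "0.3 0 2.4 0 0.31 0 1" --pt "0.5 0 3 0 0.39 0 1" --pt "0.8 0 3.5 0 0.47 0 1" --pt "1.1 0 4 0 0.55 0 1" --pt "1.4 0 4.5 0 0.63 0 1" --pt "1.8 0 5 0 0.71 0 1" --pt "2.2 0 5.5 0 0.78 0 1"

```text
t: 30.82
tcp_pos: [0.5802, -0.3297, 0.1575]
orientation: [-1.569, -0.001, -1.543]
force: [0.4, -4.0, -1.1]
width: 0.117
```

```bash
python3 turn.py -60 3;  python3 - <<'E'
from h import *
from rig import grab_frame
for n in('top','scene','wrist'): cv2.imwrite(f'pics/{n}21.png',grab_frame(n)['img'])
a=cv2.imread('pics/top21.png')[55:295,170:370]; b=cv2.imread('pics/scene21.png')[135:295,215:415]
cv2.imwrite('pics/c21.png',np.hstack([cv2.resize(a,(400,480)),cv2.resize(b,(400,320))[:,:].repeat(1,0) if 0 else cv2.copyMakeBorder(cv2.resize(b,(400,320)),0,160,0,0,0)]))
E
```

```text
t 30.825 tcp cab [0.0826 0.0653 0.1575] rpy [-1.569e+00 -1.000e-03 -1.543e+00] q [ 0.85  0.73 -0.62  1.52  0.47  1.04  0.14] w 0.117 Fcab [ 2.2 -3.3 -1.1]
alpha -60.193057915533046 0.07525720022700139
[[-0.2,-0,-0,-0,0,0,1],
[-0.2,-0,-0,-0,0,0,1],
[-0.2,-0,-0,-0,0,0,1]]
```

View pics/c21.png

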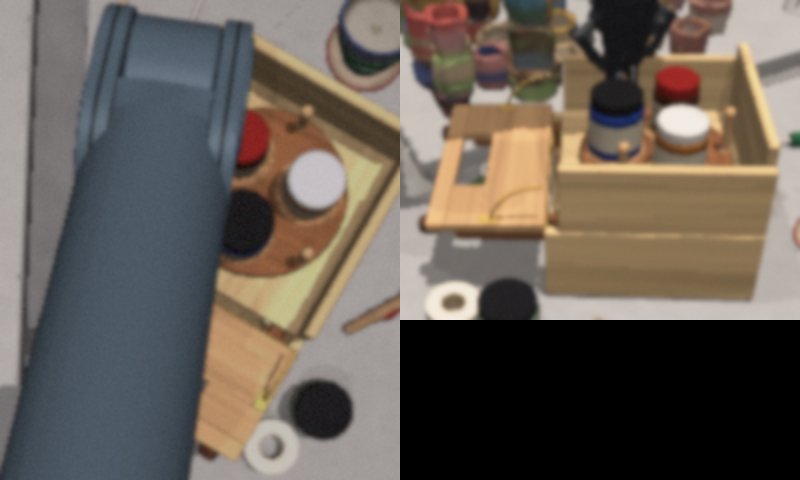

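View pics/wrist21.png

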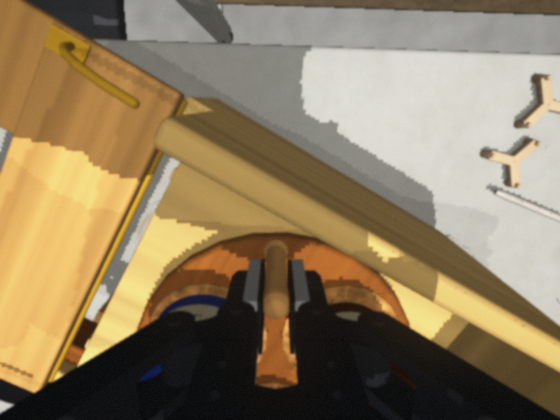

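Emit:
apply_moves --pt "0 0 0 0 0 0 0.7" --pt "0 0 0 0 0 0 0.64" --pt "0 0 0 0 0 0 0.64" --pt "0 -2 0 0 0 0 0.64" --pt "0 -5 0 0 0 0 0.64" --pt "0 -9 0 0 0 0 0.64" --pt "0 -14 0 0 0 0 0.64"

```text
t: 31.85
tcp_pos: [0.5799, -0.3291, 0.2998]
orientation: [-1.568, -0.001, -1.54]
force: [0.6, -0.0, 0.1]
width: 0.36
```

Run:
```python
from h import *
from rig import grab_frame
status()
p,R=cur(); rows(line((p,R),(np.array([.42,.06,.32]),R),9,.5))
```

```text
t 31.85 tcp cab [0.082  0.0657 0.2998] rpy [-1.568e+00 -1.000e-03 -1.540e+00] q [ 0.88  0.6  -0.68  1.38  0.38  1.29  0.21] w 0.36 Fcab [0.5 0.2 0.1]
[[-4.4,-0.2,-1.6,0,0,0,0.5],
[-8.8,-0.5,-3.3,0,0,0,0.5],
[-13.1,-0.7,-4.9,0,0,0,0.5],
[-17.5,-0.9,-6.6,0,0,0,0.5],
[-21.9,-1.2,-8.2,0,0,0,0.5],
[-26.3,-1.4,-9.9,0,0,0,0.5],
[-30.6,-1.6,-11.5,0,0,0,0.5],
[-35,-1.9,-13.1,0,0,0,0.5],
[-39.4,-2.1,-14.8,0,0,0,0.5]]
```

Emit:
apply_moves --pt "-4.4 -0.2 -1.6 0 0 0 0.5" --pt "-8.8 -0.5 -3.3 0 0 0 0.5" --pt "-13.1 -0.7 -4.9 0 0 0 0.5" --pt "-17.5 -0.9 -6.6 0 0 0 0.5" --pt "-21.9 -1.2 -8.2 0 0 0 0.5" --pt "-26.3 -1.4 -9.9 0 0 0 0.5" --pt "-30.6 -1.6 -11.5 0 0 0 0.5" --pt "-35 -1.9 -13.1 0 0 0 0.5" --pt "-39.4 -2.1 -14.8 0 0 0 0.5"

```text
t: 32.98
tcp_pos: [0.4194, 0.0621, 0.3213]
orientation: [-1.566, -0.002, -1.539]
force: [-0.3, -0.2, -0.1]
width: 0.499
```

Run:
```python
from h import *
from rig import grab_frame
status()
a=grab_frame('top')['img']; cv2.imwrite('pics/top22.png',a); b=grab_frame('scene')['img']; cv2.imwrite('pics/scene22.png',b)
cv2.imwrite('pics/top22c.png',cv2.resize(a[55:295,190:390],None,fx=2.5,fy=2.5,interpolation=cv2.INTER_CUBIC))
cv2.imwrite('pics/top22d.png',cv2.resize(a[90:210,240:360],None,fx=5,fy=5,interpolation=cv2.INTER_CUBIC))
cv2.imwrite('pics/scene22c.png',cv2.resize(b[140:320,205:415],None,fx=3.5,fy=3.3,interpolation=cv2.INTER_CUBIC))
```

```text
t 32.975 tcp cab [-0.2457  0.3329  0.3213] rpy [-1.566 -0.002 -1.539] q [ 0.65  0.12 -0.95  1.95  0.11  1.13 -0.32] w 0.499 Fcab [-0.2 -0.3 -0.1]
```

View pics/top22c.png

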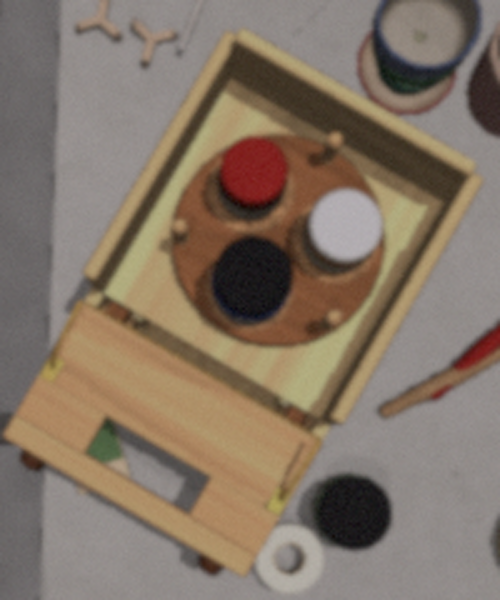

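View pics/top22d.png

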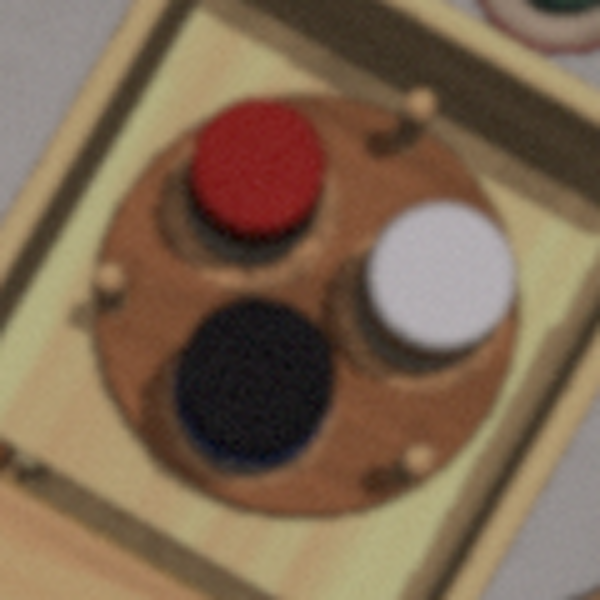

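View pics/scene22c.png

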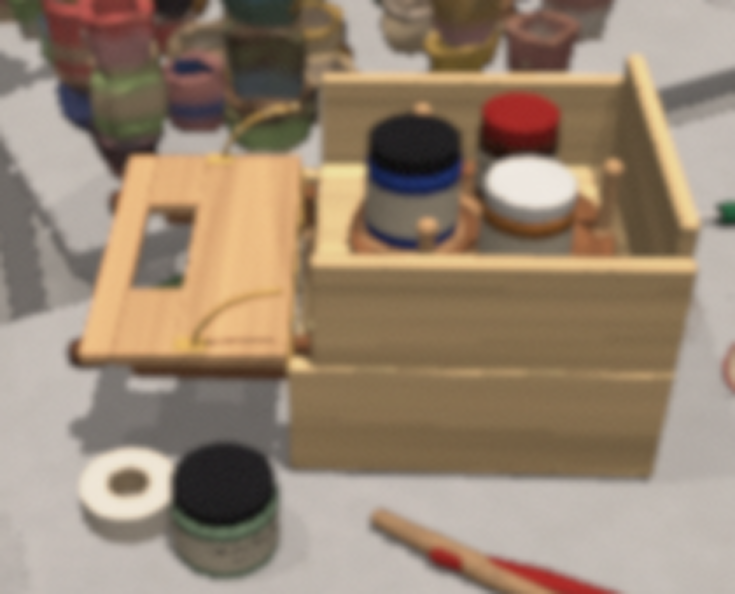

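Run:
```python
from h import *
T=lambda u,v:(240+u/5-.4,90+v/5-.4)
for n,uv,z,o in (('blue',T(255,375),.204,0),('red',T(258,166),.204,-120),('white',T(443,273),.204,120),('pegc',T(109,277),.184,-60),('peg',T(421,459),.184,60),('peg',T(421,102),.184,180)):
    w=w2c(topz(uv,z))[0]; a=np.degrees(np.arctan2(-w[1],.12-w[0]))-o; print(n,w.round(4),((a+180)%360-180).round(1))
# flap level check: edge corners, supports, bystanders
C=cams()
for ph in(1.54,1.57,1.6):
  print(ph,[(np.array(proj(C['scene'],flap_pts(ph,r,n,y))[0]+OFF[2:]-[205,140])*[3.5,3.3]).round(0).tolist() for r,n,y in((.125,0,-.112),(.125,.012,-.112),(.125,.012,.112))])
T=lambda u,v:(190+u/2.5-.3,55+v/2.5-.3)
for n,uv,z in(('celadon',T(352,512),.062),('label',T(289,558),.026)): print(n,w2c(topz(uv,z))[0].round(3))
T=lambda u,v:(200+u/2.5-.3,55+v/2.5-.3)
for n,uv,z in(('celadon0',T(328,512),.062),('label0',T(263,558),.026)): print(n,w2c(topz(uv,z))[0].round(3))
```

```text
blue [0.076  0.0016 0.204 ] -2.1
red [0.1428 0.0389 0.204 ] -0.3
white [ 0.1427 -0.0388  0.204 ] 0.3
pegc [0.0832 0.0674 0.184 ] -1.4
peg [ 0.0827 -0.0664  0.184 ] 0.7
peg [1.987e-01 1.000e-04 1.840e-01] 0.0
1.54 [[77.0, 361.0], [75.0, 347.0], [127.0, 149.0]]
1.57 [[77.0, 365.0], [75.0, 351.0], [127.0, 153.0]]
1.6 [[78.0, 369.0], [75.0, 355.0], [127.0, 157.0]]
celadon [-0.035 -0.165  0.062]
label [-0.096 -0.142  0.026]
celadon0 [-0.034 -0.166  0.062]
label0 [-0.096 -0.141  0.026]
```

Run:
```python
from h import *
from rig import bot
for y in(.084,-.084): print((proj(cams()['top'],c2w([-.129,y,.0835]))[0]+OFF[:2]-[190,55])*2.5)
print(bot.sign_off())
```

```text
[ 32.66687486 459.83125679]
[210.84460555 563.5042251 ]
the job is handed in; nothing more can be done
None
```

The glaze cabinet is open with the blue jar at the front, and I handed the job in at about 33 s of the 72 s allowed, with the arm well clear. The hand-in gave no verdict.

- **Supports:** I pulled the left one, then the right one, until each stopped at about 30 N. The final top view shows both knobs within a pixel of where they should be at full travel.
- **Flap, first half:** I tipped it forward with one finger behind its top edge and let go at about 0.75 rad. It stayed there on its stays.
- **Flap, second half:** I took it again by the strip, with one finger through the hand hole, and turned it down about its hinge until it rested on both supports. The upward force rose to 32 N at contact. The pose reckoned from the gripper gave 1.52 rad there, a little short of level. The pictures after letting go show it level at about 1.57 to 1.6 rad and not moving, so I trusted those.
- **Carousel:** I gripped peg_c and turned it about 91 degrees clockwise. The final check over three jars and three pegs averages about -0.5 degrees from the front. The single readings run from -2.1 (the blue lid itself) to +0.7 degrees.
- **Things round the cabinet:** The pale green jar and the label roll measure within about 1 mm of where they started. The green tile is partly hidden under the flap; what shows through the hole looks unmoved, but I did not measure it.

On one approach joint 6 reached its limit of 1.91 rad, so I used a smaller lean from there on.

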